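Swap three mixed-up platen rollers into their own print mechanisms

TASK

After cleaning, the three platen rollers were put back into the wrong print mechanisms. Swap them round (the empty vee rest is free for parking one on the way), so that each roller sits in the mechanism of its own width with both journals fully home at the bottom of the cheek slots and its white gear at the motor end. Leave the alcohol bottle standing.

Things in the scene. Friction and masses are not known exactly. Their poses are not given: they have to be found in the camera images.
- roller_short: short platen roller, level: black rubber sleeve 52 mm long, 16 mm thick; beside it at each end a bare steel journal, 8 mm thick, 13 mm long; then a white gear (16 mm across, 7 mm long) at one end, a thin shaft stub at the other; 97 mm in all. Origin on the axis at mid sleeve; y along the axis toward the gear. May be turned any way about y.
- roller_medium: medium platen roller, level: black rubber sleeve 84 mm long, 16 mm thick; beside it at each end a bare steel journal, 8 mm thick, 13 mm long; then a white gear (16 mm across, 7 mm long) at one end, a thin shaft stub at the other; 129 mm in all. Origin on the axis at mid sleeve; y along the axis toward the gear. May be turned any way about y.
- roller_long: long platen roller, level: black rubber sleeve 118 mm long, 16 mm thick; beside it at each end a bare steel journal, 8 mm thick, 13 mm long; then a white gear (16 mm across, 7 mm long) at one end, a thin shaft stub at the other; 163 mm in all. Origin on the axis at mid sleeve; y along the axis toward the gear. May be turned any way about y.
- mech_short_slot (a point): short print mechanism, fixed: two aluminium cheeks 4 mm thick, 44 mm wide, 49.5 mm high, 60 mm apart inside, each with a 9.6 mm slot open upward, top 7.5 mm flared to 25 mm. Seated axis 34 mm above the bench; a sleeve laid across the flares lies 15 mm higher. Point: middle of the motor-end cheek on the seated axis; y toward the motor, z up; seated roller's middle at y = -32 mm, 4 mm play.
- mech_medium_slot (a point): medium print mechanism, fixed: two aluminium cheeks 4 mm thick, 44 mm wide, 49.5 mm high, 92 mm apart inside, each with a 9.6 mm slot open upward, top 7.5 mm flared to 25 mm. Between the cheeks a grooved bar 15 mm wide (axis of a roller lying on it: 24 mm up). Point: middle of the motor-end cheek on the seated axis; y toward the motor, z up; seated roller's middle at y = -48 mm, 4 mm play.
- mech_long_slot (a point): long print mechanism, fixed: two aluminium cheeks 4 mm thick, 44 mm wide, 49.5 mm high, 126 mm apart inside, each with a 9.6 mm slot open upward, top 7.5 mm flared to 25 mm. Outside: gearcase 22 mm high, then a boxy motor 31 mm high. All three are built alike. Point: middle of the motor-end cheek on the seated axis; y toward the motor, z up; seated roller's middle at y = -65 mm, 4 mm play.
- vee_rest_axis (a point): free aluminium vee rest, fixed: base 56 x 76 x 10 mm, two 90 degree vee pieces 10 mm thick, 45 mm wide, 36 mm high, 20 mm either side of the middle; parks one roller of any length by its sleeve. Point: middle of the axis of a roller lying in it, 34 mm above the bench; y along that axis, z up.
- solvent_bottle: white squeeze bottle of cleaning alcohol with a red cap and spout, 50 mm across and 170 mm high, standing loose behind the mechanisms; origin at the middle of its foot, z up
There are look-alikes about, which are no part of the job. What is shaped like the solvent_bottle but purple is not meant.

How it is judged:
By the outcome, as a careful person would: the job done as asked, in the order asked, and still so for the second after the job is handed in, with the robot touching nothing.
It also fails if it takes over 104 s, if anything falls off the work surface, if the arm or the gripper's body presses on something with over 40 N, if the wrist force passes 120 N, or if a joint passes its speed limit or range.

ROBOT

A 6-joint arm with a two-finger parallel gripper is mounted at the origin on a cart in front of the work surface, level with it; the furniture and walls round the work are solid. World frame = base frame: x ahead of the robot, y to its left, z up, the work surface at z = 0. Lengths are in m, angles in rad, forces in N, time in s.
With the tool pointing down it reaches from about 0.375 to 0.9 m from the base axis. Payload 3.1 kg.
Tool frame: the origin (TCP) lies at the centre of the arm's flange, where the gripper is bolted on; the fingertips stand 173 mm ahead of it and the grasp point (between the pads) lies 155 mm ahead of it (tip_extent is the distance from the TCP to the fingertips, in m); z points along the fingers, y is the direction in which the jaws open and shut (so a half turn about z gives the same grasp; the last joint's range is limited). The gripper opens to 85 mm and grips with 20 to 120 N. Pads are 22 mm wide; open, the fingers measure 114 mm over their backs; the gripper's body (76 mm by 85 mm) begins 54 mm behind the grasp point. The pads swing forward as they close: fully open they stand 13 mm farther back than shut.
Start: joints at [0.961, 0.527, 1.433, -0, 1.181, -0.178], TCP at [0.262, 0.568, 0.405] pointing down, gripper open.
Joint ranges: [-3.08, 3.08], [-0.75, 2.2], [0.22, 2.44], [-1.43, 4.57], [0, 2.65], [-2.85, 2.85]. Speed limits (rad/s): [2.79, 2.79, 3.14, 3.14, 3.14, 3.14].

INTERFACE

Orientations are given as a unit quaternion [x, y, z, w].
In Python, from station import sense, snapshot, sign_off, tip_extent gives the robot as it stands. The module is installed in compiled form; this text tells all that it offers.
- The arm moves only by the tool servo_tool, never from a script. Its argument "rows" is a list of rows, each a list of 3 entries, a list of its own where there are three numbers: the shift along the tool's x, y, z in mm, then the turn about the tool's z in degrees, then the opening, from -1 (shut) to 1 (fully open), so that 0 is half open. A call has 1 to 8 rows; each row is the pose to reach, as a shift and turn from the pose measured when the call began, along the tool's axes at that moment; what a row does not reach only later rows make up. A row lasts 1/10 s, in which the tool goes at most 50 mm and 8.59 degrees, less where a joint would pass 70% of its speed; a pose out of reach is approached as far as the arm can. A call with a gripper value outside its range is refused whole. The fingers move at their own pace and stop on an object; "force" is the grip in N (left out, the last holds). Time passes only in rows, so rows that repeat a pose let the fingers close. It gives the time, the measured TCP pose, the force and the opening at its end, in the units of the state.
- sense(): the state, without advancing time (a new reading comes with each control period).
- snapshot(name): name is "side" or "top" or "wrist"; returns a dict with "image" (400x640x3 uint8, blue, green, red), "z_map" (400x640 float32, m along the optical axis (not along the pixel's ray), 0 where there is no reading), "vertical_fov" (degrees; the focal length in pixels is half the picture's height over the tangent of half this angle, whatever the lens; pixels are square), "cx", "cy" (the principal point, pixels), "k1" (the pictures are not rectified: a ray, as slopes to the right and down, at radius r is drawn at 1 + k1 r^2 times it, then the intrinsics apply), "cam_to_world" (4x4, takes a point from camera to world coordinates). Camera axes: x right, y down, z forward; pixel columns grow to the right and rows downward; lengths in m; the calibration is good to about 2 mm. A picture is of the moment at which its call begins.
- sign_off(): hands the job in, once; it reports no verdict.
The state is a dict: "t": time; "q": joint angles; "qd": joint speeds; "tau": joint torques, N m; "tcp_pos": TCP position; "tool_rot": TCP orientation; "force": force on the tool from outside, world axes, zero at the start; "ft_torque": the same for the moment, N m; "finger_gap": opening from 0.0 (shut) to 1.0 (fully open).
Only numpy, scipy, OpenCV 4.12 (cv2) and the standard library are available. Lean on these libraries where they do the work, as an engineer would, in place of code of your own. Each camera call takes 0.05 s, during which the arm holds its last target. There are 200 camera calls.

## Working session

There is one attempt and no reset: what is moved stays moved. The work goes in short steps, Python scripts to look and compute and a tool call to move; the robot and the scene stay as the last step left them, time stands still between calls to the robot, and variables do not carry over. Pictures are saved under pics/ and viewed, about 12 in all and at most 16, crops included, and the job is handed in when it is done.

Besides the shell and the picture viewer there is one more tool, called after "Emit:" by a JSON object that holds its "method" and its "body". servo_tool: Moves the arm, as the interface text tells. Its arguments: {"type":"object","properties":{"rows":{"type":"array"},"force":{"type":"number"}},"required":["rows"]}

```bash
mkdir -p pics; cat > h.py <<'E'
import numpy as np,cv2
from station import sense,snapshot
def snap(n):
    s=snapshot(n); np.savez('last_%s.npz'%n,**{k:np.array(v) for k,v in s.items()}); return s
def load(n): return dict(np.load('last_%s.npz'%n))
def rays(s,uv):
    uv=np.atleast_2d(uv).astype(float); f=200/np.tan(np.radians(float(s['vertical_fov']))/2)
    d=(uv-[float(s['cx']),float(s['cy'])])/f; u=d.copy()
    for _ in range(20): u=d/(1+float(s['k1'])*(u**2).sum(1,keepdims=True))
    return np.c_[u,np.ones(len(u))]
def onplane(s,uv,z):
    r=rays(s,uv)@s['cam_to_world'][:3,:3].T; o=s['cam_to_world'][:3,3]
    return o+r*((z-o[2])/r[:,2])[:,None]
def cloud(s):
    v,u=np.mgrid[:400,:640]; r=rays(s,np.c_[u.ravel(),v.ravel()])*s['z_map'].ravel()[:,None]
    return (r@s['cam_to_world'][:3,:3].T+s['cam_to_world'][:3,3]).reshape(400,640,3)
E
python3 - <<'E'
from h import *
for n in('top','side','wrist'):
    s=snap(n); cv2.imwrite(f'pics/{n}0.png',s['image']); print(n,s['vertical_fov'],s['cx'],s['cy'],s['k1'],np.round(s['cam_to_world'],3).tolist())
s=sense();print(s)
E
```

```text
top 51.515544991719786 319.4441492624841 197.81232724525563 -0.015873593873211703 [[-0.011, -0.989, 0.147, 0.428], [-1.0, 0.014, 0.014, 0.032], [-0.016, -0.147, -0.989, 1.059], [0.0, 0.0, 0.0, 1.0]]
side 46.44677775386543 331.6428800026729 203.3758248602657 0.0007040366714645012 [[0.818, -0.365, 0.444, 0.123], [-0.574, -0.493, 0.654, -0.632], [-0.02, -0.79, -0.613, 0.688], [0.0, 0.0, 0.0, 1.0]]
wrist 71.5713905446403 320.0394117100521 199.2207373636484 -0.008594366863326042 [[0.419, 0.876, 0.24, 0.201], [0.908, -0.404, -0.111, 0.595], [-0.001, 0.265, -0.964, 0.373], [0.0, 0.0, 0.0, 1.0]]
{'t': 0.15, 'q': array([ 9.60501724e-01,  5.28269962e-01,  1.43363056e+00,  1.69268582e-06,
        1.18139582e+00, -1.78512557e-01]), 'qd': array([-0.0012151 , -0.00320301, -0.00259938, -0.00025437,  0.00057533,
        0.00089273]), 'tau': array([ 4.05476094e-04, -4.42744374e+01, -1.78275490e+01, -2.35616553e-04,
        5.58911634e-03, -1.48570155e-05]), 'tcp_pos': array([0.2613802 , 0.56742415, 0.40394033]), 'tool_rot': array([ 2.14218089e-01,  9.76785486e-01, -7.86140887e-04, -3.28049005e-04]), 'force': array([-0.55355834,  0.41869945,  0.19694677]), 'ft_torque': array([-0.00405077,  0.02490078, -0.01102714]), 'finger_gap': 1.0012884962355701}
```

View pics/top0.png

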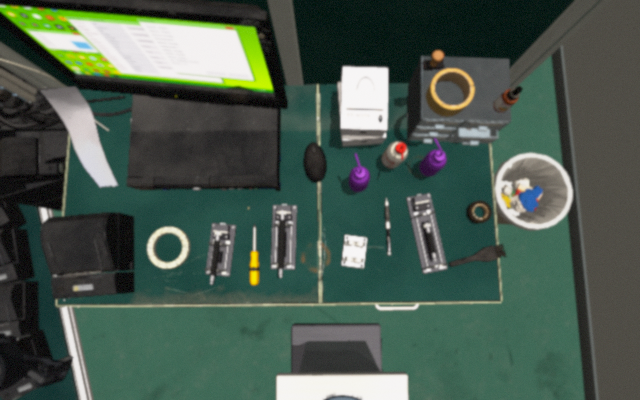

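View pics/side0.png

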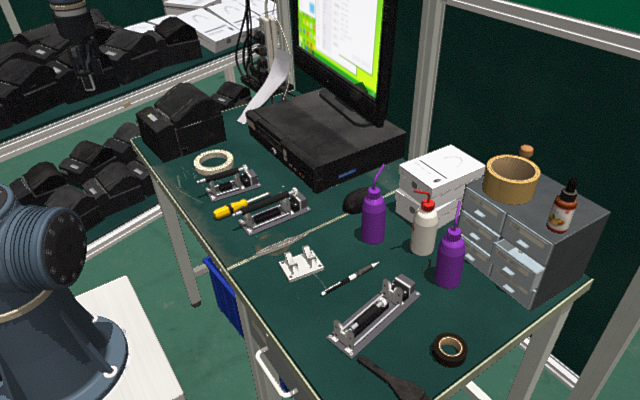

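Top view: the short mechanism is at about (220,252), the medium at (283,238), the long at (427,233) and the vee rest at (354,250). The white bottle is at (396,153). Next I'll enlarge the mechanisms.

```bash
python3 - <<'E'
from h import *
s=load('top'); im=s['image']; 
a=cv2.resize(im[185:295,195:305],None,fx=5,fy=5,interpolation=cv2.INTER_CUBIC)
s2=load('side')['image']
b=cv2.resize(im[185:295,335:455],None,fx=2.5,fy=2.5,interpolation=cv2.INTER_CUBIC)
cv2.imwrite('pics/c1.png',np.hstack([a[:, :],np.vstack([b[:275],np.zeros((275,b.shape[1],3),np.uint8)])])[:, :800])
c=cv2.resize(s2[160:240,190:320],None,fx=6,fy=6,interpolation=cv2.INTER_CUBIC)
d=cv2.resize(s2[240:360,270:430],None,fx=5,fy=5,interpolation=cv2.INTER_CUBIC)
cv2.imwrite('pics/c2.png',d); cv2.imwrite('pics/c3.png',c)
P=cloud(s)
# cheeks/motors etc: height contours
z=P[...,2]; m=((z>0.012)&(z<0.08)&(P[...,0]<0.62)&(abs(P[...,1])<.5)).astype(np.uint8)
n,l,st,c=cv2.connectedComponentsWithStats(m)
for i in range(1,n):
    if st[i,4]>60:
        q=P[l==i]; (cc,wh,an)=cv2.minAreaRect((q[:,:2]*1000).astype(np.float32)); print(st[i],np.round(cc),np.round(wh),round(an,1),np.round(q[:,2].max(),3))
E
```

```text
[349 179  20  13  90] [608. -49.] [48. 16.] 81.9 0.08
[133 180 148  11 679] [610. 323.] [ 15. 352.] 0.5 0.08
[413 194  18  17 250] [ 569. -209.] [40. 41.] 9.9 0.037
[468 200  23  23 281] [ 543. -355.] [55. 54.] 17.6 0.026
[272 204  21  73 672] [479. 139.] [ 44. 179.] 88.2 0.061
[422 220  15  42 282] [ 471. -226.] [102.  16.] 9.6 0.037
[205 223  25  61 619] [448. 300.] [ 43. 149.] 83.8 0.06
[250 224   9  61 357] [444. 212.] [149.  21.] 0.9 0.029
[147 227  42  41 672] [463. 432.] [104. 100.] 89.4 0.022
[342 237  25  29 257] [448. -37.] [54. 73.] 82.6 0.041
```

View pics/c1.png

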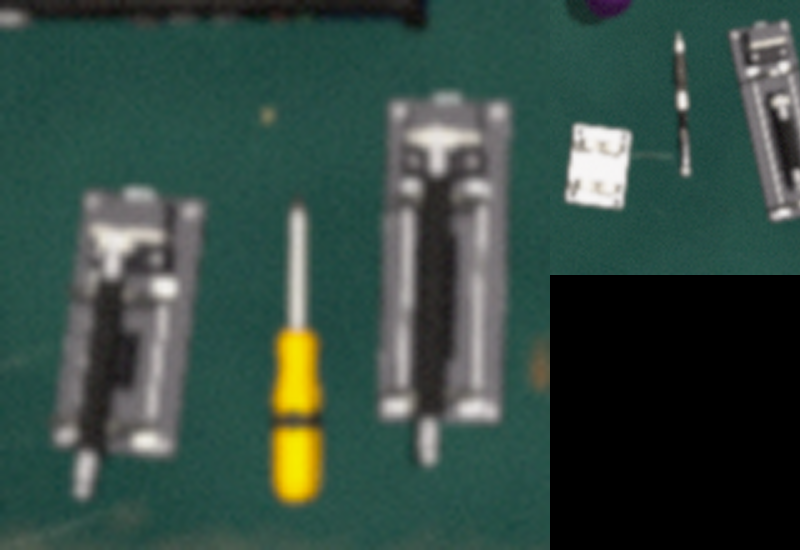

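View pics/c2.png

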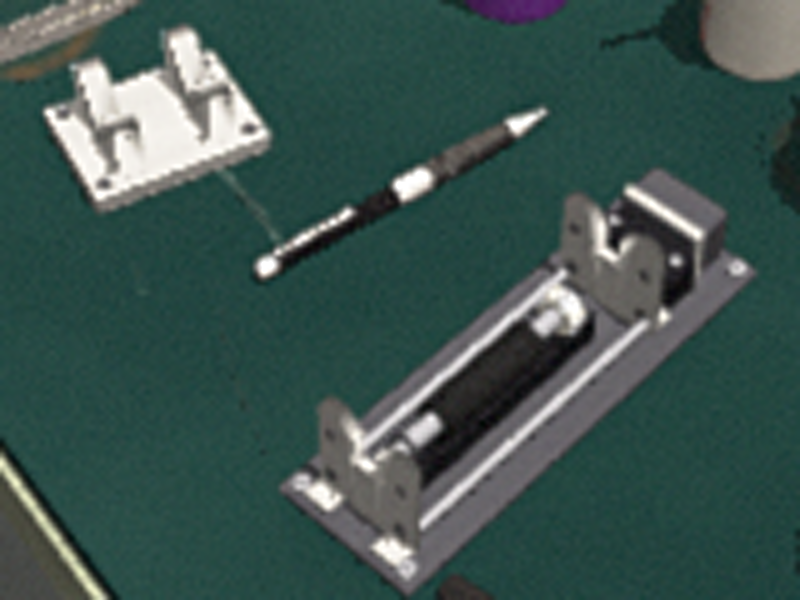

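View pics/c3.png

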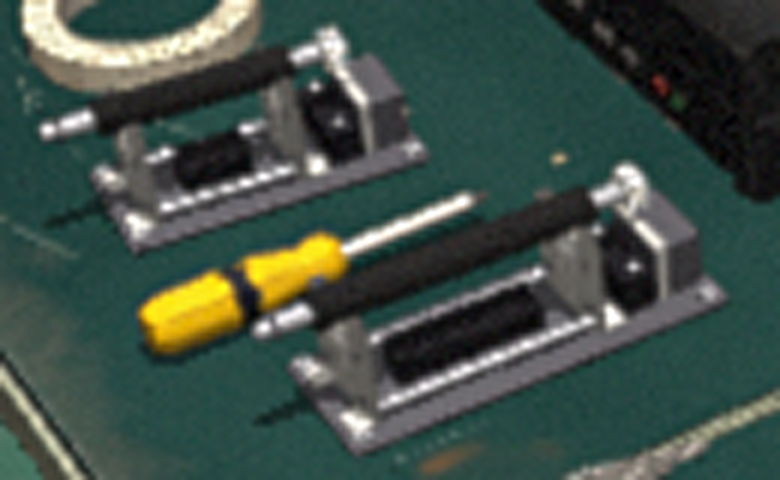

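Two rollers lie on the flares: the medium one on the short mechanism at left and the long one on the medium mechanism. The short roller lies on the bar inside the long mechanism. All the gears are at the motor (far) ends. I'll take closer wrist views.

```bash
cat >> h.py <<'E'
from scipy.spatial.transform import Rotation as Ro
def go(p,phi=None,st=None):
    """print shift (tool mm) and turn (deg); phi=world dir of roller axis (gearward), deg; tool x = -axis"""
    st=st or sense(); R=Ro.from_quat(st['tool_rot']).as_matrix()
    d=R.T@(np.array(p)-st['tcp_pos'])*1000
    cur=np.degrees(np.arctan2(R[1,1],R[0,1]))-90
    turn=0 if phi is None else -((phi-cur+180)%360-180)
    print('shift',np.round(d,1),'turn',round(turn,2),'| phi',round(cur,2),'tcp',np.round(st['tcp_pos'],4),'t',round(st['t'],2),'F',np.round(st['force'],1),'gap',round(st['finger_gap'],3))
E
python3 -c "
from h import *
go([.45,.22,.36],0)"
```

```text
shift [-316.7 -236.5   44.2] turn -24.74 | phi -24.74 tcp [0.2614 0.5674 0.4039] t 0.15 F [-0.6  0.4  0.2] gap 1.001
```

Emit:
{"method": "servo_tool", "body": {"rows": [[[-316.7,-236.5,44],-24.7,1],[[-316.7,-236.5,44],-24.7,1],[[-316.7,-236.5,44],-24.7,1],[[-316.7,-236.5,44],-24.7,1],[[-316.7,-236.5,44],-24.7,1],[[-316.7,-236.5,44],-24.7,1],[[-316.7,-236.5,44],-24.7,1],[[-316.7,-236.5,44],-24.7,1]]}}

```text
t: 0.95
tcp_pos: [0.449, 0.2212, 0.3604]
tool_rot: [0.0, 1.0, -0.001, -0.0]
force: [1.1, 0.4, 0.2]
finger_gap: 1.002
```

Emit:
{"method": "servo_tool", "body": {"rows": [[[0,0,0],0,1],[[0,0,0],0,1],[[0,0,0],0,1]]}}

```text
t: 1.25
tcp_pos: [0.4484, 0.2218, 0.3603]
tool_rot: [0.0, 1.0, -0.001, -0.001]
force: [0.2, 0.0, -0.2]
finger_gap: 0.999
```

```bash
python3 - <<'E'
from h import *
go([.45,.22,.36],0)
s=snap('wrist'); np.savez('wA.npz',**{k:np.array(v) for k,v in s.items()})
cv2.imwrite('pics/wA.png',s['image'])
print(np.round(s['cam_to_world'],3))
E
```

```text
shift [-1.6 -1.8  0.3] turn -0.01 | phi -0.01 tcp [0.4484 0.2218 0.3603] t 1.25 F [ 0.2  0.  -0.2] gap 0.999
[[ 0.     0.965  0.264  0.382]
 [ 1.    -0.    -0.     0.222]
 [-0.     0.264 -0.965  0.33 ]
 [ 0.     0.     0.     1.   ]]
```

View pics/wA.png

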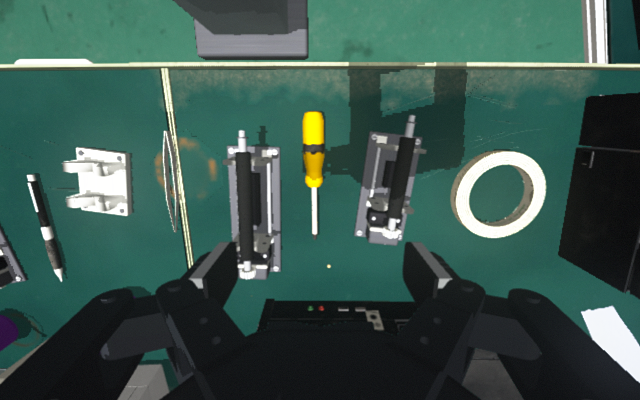

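Wrist view: the long roller lies across the medium mechanism at (247,205), the medium roller across the short mechanism at (400,180), the vee rest is at (100,180), and both gears are at the motor end (image bottom). Now I'll measure.

```bash
cat > m.py <<'E'
from h import *
def fit(q):
    c=q.mean(0); _,_,v=np.linalg.svd(q-c,full_matrices=False); d=v[0]*np.sign(v[0][0]); a=(q-c)@d; return c,d,a
def mech(P,box):
    x0,x1,y0,y1=box; inb=(P[...,0]>x0)&(P[...,0]<x1)&(P[...,1]>y0)&(P[...,1]<y1); z=P[...,2]
    q=P[inb&(z>.003)][:,:2]; (c,wh,an)=cv2.minAreaRect((q*1000).astype(np.float32)); print(' all',np.round(c,1),np.round(wh,1),round(an,2))
    print(' zhist',np.histogram(z[inb],np.arange(-.004,.07,.004))[0])
    r=P[inb&(z>.0525)]
    if len(r)>30:
        c,d,a=fit(r[:,:2]); n=np.array([-d[1],d[0]]); b=(r[:,:2]-c)@n
        print(' roller phi',round(np.degrees(np.arctan2(d[1],d[0])),2),'mid',np.round((c+d*(a.min()+a.max())/2+n*np.median(b))*1000,1),'len',round((a.max()-a.min())*1000,1),'zmax',np.percentile(r[:,2],98).round(4))
    k=P[inb&(z>.043)&(z<.0505)]; return r,k,q
if __name__=='__main__':
    s=dict(np.load('wA.npz')); P=cloud(s)
    for nm,b in (('medium',(.36,.585,.105,.175)),('short',(.36,.54,.26,.345)),('vee',(.38,.51,-.09,.02))):
        print(nm); r,k,q=mech(P,b)
        (c,wh,an)=cv2.minAreaRect((k[:,:2]*1000).astype(np.float32)); print(' hi',len(k),np.round(c,1),np.round(wh,1),round(an,2))
    z=(np.clip(P[...,2],0,.064)/.064*255).astype(np.uint8)
    o=np.vstack([cv2.resize(z[120:285,220:290],None,fx=4.8,fy=4.8,interpolation=0).transpose(1,0),cv2.resize(z[105:250,350:425],None,fx=4.8,fy=4.8,interpolation=0).transpose(1,0)[:,:]] if False else [np.hstack([cv2.resize(z[120:280,220:290],(350,800))[::1],cv2.resize(z[100:260,355:425],(350,800))])])
    cv2.imwrite('pics/zA.png',cv2.applyColorMap(cv2.resize(o,(525,600),interpolation=0),cv2.COLORMAP_JET))
E
python3 m.py
```

```text
medium
 all [478.6 142.7] [ 63.3 179.3] 88.23
 zhist [2137 2204 1629  344  226  254  239  113  303   65   34   57  108  477
 1196  435    0    0]
 roller phi -11.23 mid [471.4 154. ] len 156.7 zmax 0.2848
 hi 383 [467.9 147.3] [158.1  43.2] 4.11
short
 all [447.4 295.7] [ 74.4 149. ] 83.72
 zhist [2448 2940 1432  226  163  160  348   69  394   27   44   36  113  471
  908  389    0    0]
 roller phi -40.43 mid [429.5 292. ] len 105.9 zmax 0.2845
 hi 389 [436.  303.6] [ 43.9 124.5] 84.67
vee
 all [448.7 -36.3] [57.3 76.6] 82.17
 zhist [4012 1964  180 1914  111  126  168  250  235  364  137    0    0    0
    0    0    0    0]
 hi 0 [0. 0.] [0. 0.] 0.0
```

View pics/zA.png

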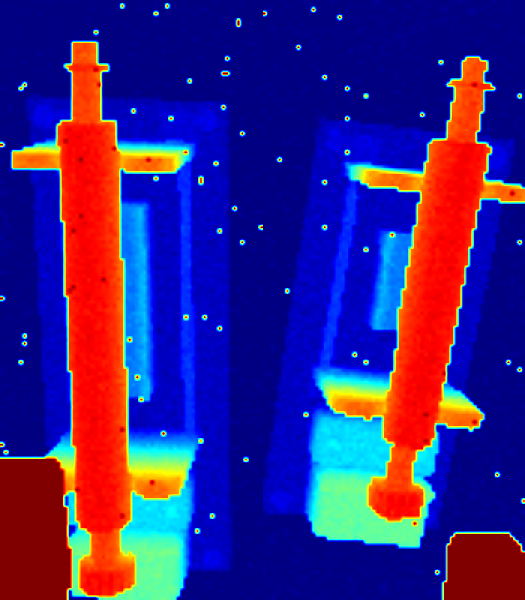

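```bash
cat > m2.py <<'E'
from m import *
def ana(P,box,zr=(.0525,.062),zk=(.043,.0505)):
    x0,x1,y0,y1=box; z=P[...,2]; inb=(P[...,0]>x0)&(P[...,0]<x1)&(P[...,1]>y0)&(P[...,1]<y1)
    m=(inb&(z>zr[0])&(z<zr[1])).astype(np.uint8); m=cv2.morphologyEx(m,cv2.MORPH_OPEN,np.ones((3,3)))
    n,l,st,_=cv2.connectedComponentsWithStats(m); i=1+st[1:,4].argmax(); r=P[l==i][:,:2]
    c,d,a=fit(r); nn=np.array([-d[1],d[0]]); b=(r-c)@nn
    w=np.percentile(b,[1,99]); c=c+nn*w.mean()
    print(' roller phi',round(np.degrees(np.arctan2(d[1],d[0])),2),'mid',np.round((c+d*(a.min()+a.max())/2)*1000,1),'len',round(np.ptp(a)*1000,1),'w',np.round(np.ptp(w)*1000,1),'ztop',np.percentile(P[l==i][:,2],95).round(4))
    pl=cv2.medianBlur(P.astype(np.float32)[...,2].copy(),3)
    k=P[inb&(abs(pl-z)<.004)&(z>zk[0])&(z<zk[1])][:,:2]; a=(k-c)@d; b=(k-c)@nn
    k2=abs(b)<.03
    print(' cheek-top along-axis hist (rel roller c',np.round(c*1000,1),')'); 
    h,e=np.histogram(a[k2&(abs(b)>.009)]*1000,np.arange(-100,101,2)); print([(int(e[i]),int(h[i])) for i in range(100) if h[i]>3])
    for sg in(-1,1):
        kk=k2&(np.sign(a)==sg)&(abs(b)>.009); print('  end',sg,'a',np.round(np.percentile(a[kk]*1000,[2,50,98]),1),'b',np.round(np.percentile(b[kk]*1000,[1,99]),1))
    # plate
    p=inb&(abs(pl-z)<.004)&(z>.003)&(z<.007); k=P[p][:,:2]
    a=(k-c)@d; b=(k-c)@nn; ok=abs(b)<.035; print('  plate a',np.round(np.percentile(a[ok]*1000,[1,99]),1),'b',np.round(np.percentile(b[ok]*1000,[1,99]),1))
if __name__=='__main__':
    P=cloud(dict(np.load('wA.npz')))
    for nm,b in (('medium',(.36,.6,.105,.185)),('short',(.36,.545,.26,.35))):
        print(nm); ana(P,b)
    q=P[(P[...,0]>.40)&(P[...,0]<.50)&(P[...,1]>-.09)&(P[...,1]<.015)]
    for lo,hi in((.007,.013),(.026,.05)):
        k=q[(q[:,2]>lo)&(q[:,2]<hi)]; print('vee',lo,[np.round(v,1) for v in cv2.minAreaRect((k[:,:2]*1000).astype(np.float32))], k[:,2].max())
    go([.45,-.14,.36],0)
E
python3 m2.py
```

```text
medium
 roller phi -1.73 mid [470.2 142.3] len 120.9 w 13.2 ztop 0.057
 cheek-top along-axis hist (rel roller c [466.3 142.4] )
[(-48, 50), (-46, 48), (-44, 9), (48, 45), (50, 21), (52, 9)]
  end -1 a [-47.5 -45.9 -43.8] b [-21.1  21.6]
  end 1 a [48.  49.5 52.7] b [-11.6  21.5]
  plate a [-58.5  97.8] b [-30.4  30.7]
short
 roller phi -6.37 mid [437.2 303.1] len 85.0 w 13.1 ztop 0.0571
 cheek-top along-axis hist (rel roller c [434.4 303.4] )
[(-30, 39), (-28, 48), (-26, 16), (34, 58), (36, 37), (38, 10)]
  end -1 a [-29.4 -27.4 -25.5] b [-21.8  21.5]
  end 1 a [34.4 35.7 38.5] b [-20.8  20.3]
  plate a [-40.5  86. ] b [-29.5  30.4]
vee 0.007 [array([448.7, -36.3]), array([57.3, 76.5]), np.float64(82.2)] 0.01296409064854842
vee 0.026 [array([448.7, -36. ]), array([48.2, 50.7]), np.float64(82.0)] 0.03754953566329072
shift [  -1.4 -362.2    0.8] turn 0.06 | phi 0.06 tcp [0.4482 0.2222 0.3604] t 1.3 F [-0.4 -0.5 -0. ] gap 1.001
```

Emit:
{"method": "servo_tool", "body": {"rows": [[[0,-362,0],-10,1],[[0,-362,0],-10,1],[[0,-362,0],-10,1],[[0,-362,0],-10,1],[[0,-362,0],-10,1],[[0,-362,0],-10,1],[[0,-362,0],-10,1],[[0,-362,0],-10,1]]}}

```text
t: 2.1
tcp_pos: [0.4495, -0.1423, 0.3614]
tool_rot: [-0.087, 0.996, -0.002, 0.001]
force: [-0.5, 0.3, -0.3]
finger_gap: 1.0
```

Emit:
{"method": "servo_tool", "body": {"rows": [[[0,0,0],0,1],[[0,0,0],0,1]]}}

```text
t: 2.3
tcp_pos: [0.4497, -0.1411, 0.3614]
tool_rot: [-0.088, 0.996, -0.002, 0.001]
force: [0.1, -0.7, 0.1]
finger_gap: 0.999
```

```bash
python3 - <<'E'
from m2 import *
s=snap('wrist'); np.savez('wB.npz',**{k:np.array(v) for k,v in s.items()}); P=cloud(s)
b=(.38,.62,-.28,-.165)
ana(P,b,zr=(.025,.036))
q=P[(P[...,0]>.40)&(P[...,0]<.50)&(P[...,1]>-.09)&(P[...,1]<.015)]
for lo,hi in((.007,.013),(.026,.04)):
    k=q[(q[:,2]>lo)&(q[:,2]<hi)]; print('vee',lo,[np.round(v,1) for v in cv2.minAreaRect((k[:,:2]*1000).astype(np.float32))])
ov=s['image'].copy(); z=P[...,2]
rows,cols=np.where((P[...,0]>b[0])&(P[...,0]<b[1])&(P[...,1]>b[2])&(P[...,1]<b[3])&(z<.07)&(z>.003)); r0,r1,c0,c1=rows.min(),rows.max(),np.percentile(cols,1).astype(int)-5,np.percentile(cols,99).astype(int)+5
zz=cv2.applyColorMap((np.clip(z,0,.064)/.064*255).astype(np.uint8),cv2.COLORMAP_JET)
o=np.hstack([ov[r0:r1,c0:c1],zz[r0:r1,c0:c1]]); f=min(800/o.shape[1],600/o.shape[0]); print(r0,r1,c0,c1,f); cv2.imwrite('pics/B.png',cv2.resize(o,None,fx=f,fy=f,interpolation=0))
go([.45,-.14,.36],10)
E
```

```text
roller phi 10.09 mid [ 469.1 -224.4] len 95.7 w 14.3 ztop 0.0324
 cheek-top along-axis hist (rel roller c [ 469.4 -224.3] )
[(-62, 49), (-60, 48), (66, 5), (68, 40), (70, 20)]
  end -1 a [-61.5 -60.4 -58.4] b [-21.6  21.3]
  end 1 a [67.9 69.3 72. ] b [-9.3 21.2]
  plate a [-73.1 115.8] b [-30.6  30.2]
vee 0.007 [array([449.3, -36.9]), array([56. , 76.6]), np.float64(82.7)]
vee 0.026 [array([449. , -37.1]), array([45.8, 50.3]), np.float64(82.1)]
121 282 207 282 3.7267080745341614
shift [-0.6  0.4  1.3] turn 0.14 | phi 10.14 tcp [ 0.4495 -0.1405  0.3613] t 2.35 F [0.5 0.2 0.3] gap 1.003
```

View pics/B.png

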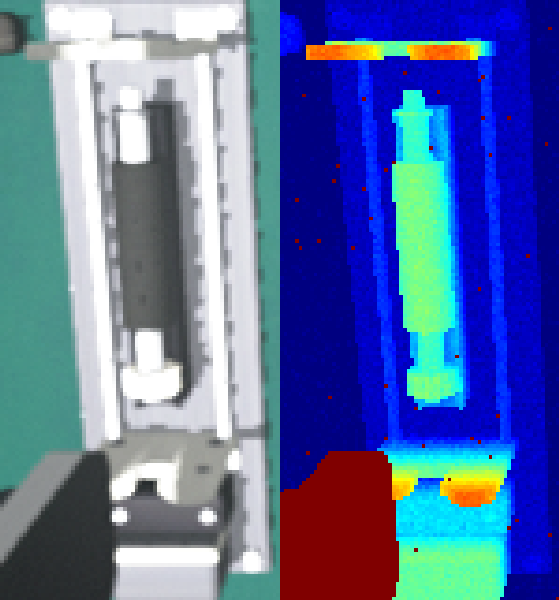

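```bash
python3 - <<'E'
from m2 import *
import station
te=station.tip_extent; print(te() if callable(te) else te)
P=cloud(dict(np.load('wB.npz'))); c=np.array([.4694,-.2243]); t=np.radians(10.09); d=np.array([np.cos(t),np.sin(t)]); n=np.array([-d[1],d[0]])
w=P[...,:2]-c; a=w@d; b=w@n; z=P[...,2]
for lo in range(-26,27,2):
    m=(a>-.02)&(a<.03)&(b*1000>=lo)&(b*1000<lo+2); print(lo,np.round(np.percentile(z[m]*1000,[10,50,95]),1),end='; ')
# sleeve extent: width per a
print()
for x in range(-56,60,3):
    m=(a*1000>=x)&(a*1000<x+3)&(abs(b)<.012)&(z>.02)&(z<.04); print(x,m.sum(),np.round(z[m].max()*1000,1) if m.any() else '',end='; ')
print()
go([.4695,-.2242,.25],10.09); go([.4695,-.2242,.187],10.09)
E
```

```text
0.1734
-26 [3.1 4.2 5.1]; -24 [3.5 4.2 5.4]; -22 [ 9.  10.3 11.3]; -20 [ 4.  10.8 12. ]; -18 [ 3.5  5.1 11. ]; -16 [3.3 4.2 5.4]; Traceback (most recent call last):
  File "<stdin>", line 7, in <module>
    return _quantile_unchecked(
        a, q, axis, out, overwrite_input, method, keepdims, weights)
    return _ureduce(a,
                    func=_quantile_ureduce_func,
    ...<5 lines>...
                    overwrite_input=overwrite_input,
                    method=method)
    r = func(a, **kwargs)
    result = _quantile(arr,
                       quantiles=q,
    ...<2 lines>...
                       out=out,
                       weights=wgt)
    slices_having_nans = np.isnan(arr[-1, ...])
                                  ~~~^^^^^^^^^
IndexError: index -1 is out of bounds for axis 0 with size 0
```

```bash
python3 - <<'E'
from m2 import *
P=cloud(dict(np.load('wB.npz'))); z=P[...,2]
f=(z>.12)&(z<.3); print('finger low z', np.percentile(z[f],[.1,.5,1,5]), 'tcp z .3613')
go([.4695,-.2242,.25],10.09)
E
```

```text
finger low z [0.20276849 0.20612018 0.20938451 0.22746267] tcp z .3613
shift [ -4.9 -85.6 111.6] turn 0.05 | phi 10.14 tcp [ 0.4495 -0.1405  0.3613] t 2.35 F [0.5 0.2 0.3] gap 1.003
```

Emit:
{"method": "servo_tool", "body": {"rows": [[[-5,-86,112],0,-0.2],[[-5,-86,112],0,-0.2],[[-5,-86,112],0,-0.2],[[-5,-86,112],0,-0.2],[[-5,-86,112],0,-0.2]], "force": 50}}

```text
t: 2.85
tcp_pos: [0.4696, -0.2227, 0.249]
tool_rot: [-0.089, 0.996, 0.0, -0.001]
force: [1.4, 0.7, -0.2]
finger_gap: 0.399
```

```bash
python3 - <<'E'
from h import *
go([.4697,-.2242,.1875],10.09)
s=snap('wrist'); P=cloud(s); z=P[...,2]; c=np.array([.4694,-.2243]); t=np.radians(10.09); d=np.array([np.cos(t),np.sin(t)]); n=np.array([-d[1],d[0]])
w=P[...,:2]-c; a=w@d*1000; b=w@n*1000
for x in range(-56,60,2):
    m=(a>=x)&(a<x+2)&(abs(b)<12)&(z>.02)&(z<.04); 
    if m.sum()>3: print(x,m.sum(),np.round(np.percentile(z[m],90)*1000,1),np.round(np.percentile(b[m],[2,98]),1),end='; ')
E
```

```text
shift [ 0.  -1.6 61.5] turn 0.14 | phi 10.23 tcp [ 0.4696 -0.2227  0.249 ] t 2.85 F [ 1.4  0.7 -0.2] gap 0.399
-50 16 27.6 [-3.2  1.9]; -48 27 27.4 [-3.4  2.2]; -46 26 27.4 [-3.3  2.2]; -44 48 29.8 [-6.2  4.3]; -42 34 28.8 [-7.8  3.8]; -40 35 28.3 [-5.   3.6]; -38 34 28.3 [-7.8  2.9]; -36 33 28.1 [-4.1  2.9]; -34 32 28.2 [-5.6  4. ]; -32 33 28.5 [-7.4  4. ]; -30 33 28.6 [-5.2  4. ]; -28 92 31.6 [-7.9  6.4]; -26 65 32.2 [-8.4  7.2]; -24 65 31.9 [-8.4  6.5]; -22 62 32.1 [-8.5  6.5]; -20 59 32.2 [-8.4  6.5]; -18 60 32.0 [-8.6  6.5]; -16 61 32.2 [-8.4  6.4]; -14 57 32.1 [-8.6  6.5]; -12 59 32.1 [-8.6  6.6]; -10 58 32.0 [-8.5  6.5]; -8 58 32.2 [-8.7  6.6]; -6 61 32.5 [-8.7  6.5]; -4 55 32.2 [-8.7  6.6]; -2 57 31.9 [-7.9  6.6]; 0 58 32.2 [-7.9  6.7]; 2 56 32.2 [-7.8  6.6]; 4 52 32.3 [-8.   6.7]; 6 50 32.3 [-7.9  6.7]; 8 56 32.0 [-8.   6.7]; 10 56 32.1 [-7.9  6.8]; 12 52 32.2 [-8.   6.8]; 14 52 32.4 [-8.1  6.8]; 16 53 32.3 [-8.1  6.8]; 18 54 31.9 [-8.   6.8]; 20 47 32.3 [-8.1  6.9]; 22 40 31.8 [-7.5  6.3]; 24 7 29.1 [-2.9  1.5]; 26 26 28.2 [-6.1  4.7]; 28 32 28.6 [-7.7  4.3]; 30 27 28.4 [-6.   5.9]; 32 30 28.1 [-7.7  4.5]; 34 27 28.8 [-4.5  4.7]; 36 98 30.3 [-8.4  7. ]; 38 66 32.0 [-8.1  7. ]; 40 53 32.3 [-8.2  7. ]; 42 47 32.4 [-8.3  7. ]; 44 17 32.3 [-8.1  6.5];
```

```bash
python3 -c "
from h import *
go([.4678,-.225,.1875],10.09)"
```

```text
shift [ 2.2 -2.  62.6] turn 0.17 | phi 10.26 tcp [ 0.4697 -0.2225  0.2501] t 2.9 F [ 0.5  0.5 -0.5] gap 0.399
```

Emit:
{"method": "servo_tool", "body": {"rows": [[[2,-2,30],0,-0.2],[[2,-2,55],0,-0.2],[[2,-2,62],0,-0.2],[[2,-2,62],0,-0.4],[[2,-2,62],0,-1],[[2,-2,62],0,-1],[[2,-2,62],0,-1],[[2,-2,62],0,-1]], "force": 50}}

```text
t: 3.7
tcp_pos: [0.4686, -0.225, 0.1897]
tool_rot: [-0.089, 0.996, -0.002, 0.001]
force: [0.2, 1.4, 7.4]
finger_gap: 0.164
```

```bash
python3 -c "
from h import *
go([.449,-.0367,.30],-7.8)"
```

```text
shift [ -14.4  188.4 -110.9] turn 18.03 | phi 10.23 tcp [ 0.4686 -0.225   0.1897] t 3.7 F [0.2 1.4 7.4] gap 0.164
```

Emit:
{"method": "servo_tool", "body": {"rows": [[[0,0,-10],0,-1],[[0,0,-30],0,-1],[[0,0,-70],0,-1],[[0,0,-110],0,-1],[[0,0,-110],0,-1]]}}

```text
t: 4.2
tcp_pos: [0.4695, -0.2255, 0.3052]
tool_rot: [-0.089, 0.996, -0.005, 0.005]
force: [1.2, -0.1, -0.2]
finger_gap: 0.164
```

```bash
python3 - <<'E'
from h import *
go([.449,-.0367,.30],-7.8)
s=snap('wrist'); cv2.imwrite('pics/g1.png',s['image'])
E
```

```text
shift [-13.3 189.5   3.1] turn 18.04 | phi 10.24 tcp [ 0.4695 -0.2255  0.3052] t 4.2 F [ 1.2 -0.1 -0.2] gap 0.164
```

View pics/g1.png

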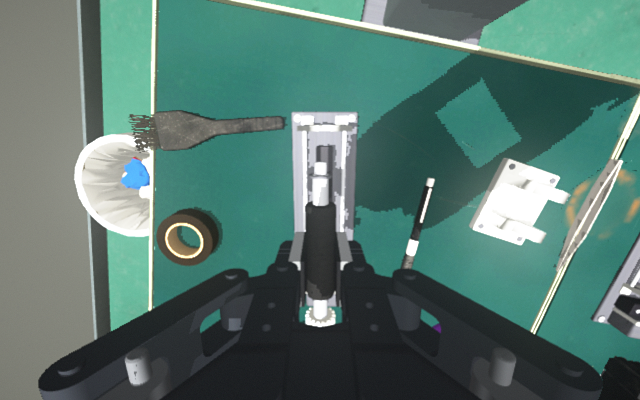

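The short roller is in hand, with its gear at the far side (320,315), and the vee rest is visible at (520,200). Moving it to the vee rest.

Emit:
{"method": "servo_tool", "body": {"rows": [[[-13,189,0],18,-1],[[-13,189,0],18,-1],[[-13,189,0],18,-1],[[-13,189,0],18,-1],[[-13,189,0],18,-1],[[-13,189,0],18,-1],[[-13,189,0],18,-1]]}}

```text
t: 4.95
tcp_pos: [0.4484, -0.0375, 0.3011]
tool_rot: [0.068, 0.998, -0.003, 0.004]
force: [0.7, 0.1, -0.7]
finger_gap: 0.164
```

```bash
cat >> h.py <<'E'
def inhand():
    """roller in hand, tool frame (mm): sleeve extent along tool x, lateral y, axis z"""
    s=snap('wrist'); st=sense(); R=Ro.from_quat(st['tool_rot']).as_matrix(); T=(cloud(s)-st['tcp_pos'])@R*1000
    x,y,z=T[...,0],T[...,1],T[...,2]; o=[]
    for x0 in range(-100,100,2):
        m=(x>=x0)&(x<x0+2)&(abs(y)<11)&(z>145)&(z<180)
        if m.sum()>5: o.append((x0+1,m.sum(),*np.percentile(y[m],[3,97]),np.percentile(z[m],10)))
    for r in o: print(*np.round(r,1).tolist(),end='; ')
    print()
E
python3 - <<'E'
from h import *
inhand(); go([.449,-.0367,.215],-7.8)
E
```

```text
-41.0 30.0 -7.5 9.0 160.2; -39.0 243.0 -6.9 8.4 158.8; -37.0 110.0 -6.8 7.6 159.5; -35.0 42.0 -2.8 4.4 161.4; -33.0 44.0 -2.9 4.2 161.6; -31.0 37.0 -2.9 4.4 161.2; -29.0 52.0 -2.9 4.4 161.4; -27.0 18.0 -2.3 3.2 161.3; -25.0 7.0 -4.8 5.3 158.7; -23.0 81.0 -6.0 7.5 157.8; -21.0 91.0 -6.2 8.1 157.6; -19.0 87.0 -6.6 7.4 157.7; -17.0 96.0 -6.0 8.0 157.7; -15.0 91.0 -6.1 7.4 157.8; -13.0 90.0 -5.9 7.0 157.7; -11.0 98.0 -6.3 7.7 157.3; -9.0 108.0 -6.3 7.7 157.2; -7.0 101.0 -6.3 7.7 157.2; -5.0 119.0 -6.3 7.7 157.0; -3.0 102.0 -6.3 7.7 157.1; -1.0 109.0 -6.3 7.7 157.4; 1.0 104.0 -6.3 7.7 157.2; 3.0 114.0 -6.3 7.7 157.1; 5.0 108.0 -6.3 7.6 157.2; 7.0 109.0 -6.2 7.6 157.0; 9.0 121.0 -6.4 7.6 154.0; 11.0 421.0 -10.7 10.7 147.5; 13.0 111.0 -6.5 7.6 157.7; 15.0 113.0 -6.2 7.9 157.9; 17.0 117.0 -6.6 8.1 157.6; 19.0 126.0 -6.8 8.1 157.7; 21.0 125.0 -6.6 8.2 157.8; 23.0 116.0 -6.9 8.0 157.8; 25.0 126.0 -6.6 8.1 157.8; 27.0 207.0 -6.1 7.4 158.3; 29.0 58.0 -3.1 4.4 161.7; 31.0 62.0 -3.1 4.4 161.3; 33.0 64.0 -3.1 4.4 161.4; 35.0 63.0 -3.0 4.4 161.4; 37.0 64.0 -3.0 4.4 161.3; 39.0 63.0 -3.0 4.3 161.4; 41.0 68.0 -4.4 5.7 159.9; 43.0 100.0 -4.1 5.4 160.8; 45.0 48.0 -2.0 3.3 162.3; 47.0 49.0 -2.0 3.3 162.2; 49.0 23.0 -1.7 3.3 162.2; 
shift [ 0.4  1.7 86.2] turn -0.05 | phi -7.85 tcp [ 0.4485 -0.0378  0.3012] t 5.0 F [ 0.2 -1.4  0.6] gap 0.167
```

```bash
python3 -c "
from h import *
go([.450,-.0375,.2],-7.8)"
```

```text
shift [ -0.5   1.2 101.2] turn -0.05 | phi -7.85 tcp [ 0.4485 -0.0378  0.3012] t 5.0 F [ 0.2 -1.4  0.6] gap 0.167
```

Emit:
{"method": "servo_tool", "body": {"rows": [[[0,1,50],0,-1],[[0,1,90],0,-1],[[0,1,100],0,-1],[[0,1,100],0,-1],[[0,1,100],0,-1]]}}

```text
t: 5.5
tcp_pos: [0.4496, -0.0385, 0.201]
tool_rot: [0.069, 0.998, -0.003, 0.004]
force: [-0.2, -0.4, -0.5]
finger_gap: 0.156
```

```bash
cat >> h.py <<'E'
def tilt():
    R=Ro.from_quat(sense()['tool_rot']).as_matrix(); print('tool z axis (world, mrad)',np.round(R[:2,2]*1000,1),'along tool x,y:',np.round(R[2,:2]*1000,1))
E
python3 -c "
from h import *
go([.450,-.0375,.2],-7.8);tilt()"
```

```text
shift [-0.3  1.   1. ] turn -0.14 | phi -7.94 tcp [ 0.4496 -0.0385  0.201 ] t 5.5 F [-0.2 -0.4 -0.5] gap 0.156
tool z axis (world, mrad) [ 7.1 -7.2] along tool x,y: [-8.  -6.1]
```

Emit:
{"method": "servo_tool", "body": {"rows": [[[0,1,2],0,-1],[[0,1,2],0,-0.3],[[0,1,2],0,-0.2],[[0,1,2],0,-0.2],[[0,1,2],0,-0.2],[[0,1,-60],0,-0.2],[[0,1,-110],0,-0.2],[[0,1,-110],0,-0.2]]}}

```text
t: 6.3
tcp_pos: [0.45, -0.037, 0.3144]
tool_rot: [0.069, 0.998, -0.004, 0.007]
force: [1.7, 0.6, -0.2]
finger_gap: 0.403
```

Emit:
{"method": "servo_tool", "body": {"rows": [[[0,0,0],0,-0.2],[[0,0,0],0,-0.2]]}}

```text
t: 6.5
tcp_pos: [0.45, -0.037, 0.3145]
tool_rot: [0.069, 0.998, -0.004, 0.008]
force: [-0.1, 0.1, 0.2]
finger_gap: 0.401
```

```bash
python3 - <<'E'
from m2 import *
s=snap('wrist'); cv2.imwrite('pics/v1.png',s['image'][60:360,120:560]);np.savez('wV.npz',**{k:np.array(v) for k,v in s.items()}); P=cloud(s)
ana(P,(.38,.52,-.09,.02),zr=(.0375,.045),zk=(.03,.037))
go([.4702,.1418,.30],-1.73); tilt()
E
```

```text
roller phi -7.57 mid [450.5 -36.7] len 55.0 w 13.6 ztop 0.0425
 cheek-top along-axis hist (rel roller c [449.3 -36.5] )
[(-26, 69), (-24, 63), (-22, 56), (-20, 56), (-18, 59), (-16, 19), (14, 83), (16, 57), (18, 55), (20, 55), (22, 54), (24, 22)]
  end -1 a [-25.6 -21.  -15.8] b [-21.3  22. ]
  end 1 a [14.2 18.7 24.5] b [-22.3  22. ]Traceback (most recent call last):
  File "<stdin>", line 3, in <module>
  File "m2.py", line 18, in ana
    a=(k-c)@d; b=(k-c)@nn; ok=abs(b)<.035; print('  plate a',np.round(np.percentile(a[ok]*1000,[1,99]),1),'b',np.round(np.percentile(b[ok]*1000,[1,99]),1))
                                                                      ~~~~~~~~~~~~~^^^^^^^^^^^^^^^^^^^
    return _quantile_unchecked(
        a, q, axis, out, overwrite_input, method, keepdims, weights)
    return _ureduce(a,
                    func=_quantile_ureduce_func,
    ...<5 lines>...
                    overwrite_input=overwrite_input,
                    method=method)
    r = func(a, **kwargs)
    result = _quantile(arr,
                       quantiles=q,
    ...<2 lines>...
                       out=out,
                       weights=wgt)
    slices_having_nans = np.isnan(arr[-1, ...])
                                  ~~~^^^^^^^^^
IndexError: index -1 is out of bounds for axis 0 with size 0
```

View pics/v1.png

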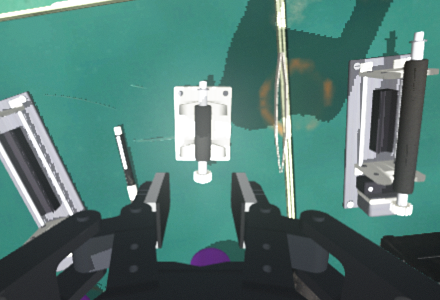

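The short roller now lies in the vee rest at (203,130) in the crop, gear away from the robot. Next is the long roller.

```bash
python3 -c "
from h import *
go([.4702,.1418,.31],-1.73); tilt()"
```

```text
shift [  4.4 179.9   2.5] turn -6.2 | phi -7.93 tcp [ 0.4497 -0.0369  0.3139] t 6.55 F [-0.3  0.  -1.1] gap 0.398
tool z axis (world, mrad) [12.6 -9.1] along tool x,y: [-13.7  -7.3]
```

Emit:
{"method": "servo_tool", "body": {"rows": [[[4,180,2],-6.2,-0.2],[[4,180,2],-6.2,-0.2],[[4,180,2],-6.2,-0.2],[[4,180,2],-6.2,-0.2],[[4,180,2],-6.2,-0.2],[[4,180,2],-6.2,-0.2],[[4,180,2],-6.2,-0.2],[[4,180,2],-6.2,-0.2]]}}

```text
t: 7.35
tcp_pos: [0.4705, 0.1407, 0.31]
tool_rot: [0.016, 1.0, -0.005, 0.006]
force: [-0.2, 0.6, 0.7]
finger_gap: 0.401
```

```bash
python3 - <<'E'
from m2 import *
s=snap('wrist'); P=cloud(s)
ana(P,(.36,.6,.105,.185))
go([.4702,.1418,.213],-1.73); tilt()
E
```

```text
roller phi -1.71 mid [468.6 142. ] len 119.8 w 13.1 ztop 0.0569
 cheek-top along-axis hist (rel roller c [463.8 142.2] )
[(-46, 49), (-44, 74), (-42, 28), (50, 102), (52, 57), (54, 31)]
  end -1 a [-45.  -43.3 -41.5] b [-21.5  21.9]
  end 1 a [50.5 51.7 55.1] b [-21.1  21.9]
  plate a [-56. 101.] b [-30.3  30.5]
shift [ 1.6  2.  97.2] turn -0.12 | phi -1.85 tcp [0.4706 0.1407 0.3102] t 7.4 F [-0.7 -0.2  0.1] gap 0.4
tool z axis (world, mrad) [11.6 -9.4] along tool x,y: [-11.9  -9. ]
```

```bash
cat >> h.py <<'E'
def gr(p,phi,L=.1645,off=0):
    """like go, but p (mm) is where the roller point, L ahead of the TCP and off mm along tool x, must come"""
    st=sense(); R=Ro.from_quat(st['tool_rot']).as_matrix(); a=np.radians(phi)
    go(np.array(p)/1000-L*R[:,2]+off/1000*np.array([np.cos(a),np.sin(a),0]),phi,st)
E
python3 -c "
from h import *
gr([469.2,141.6,49],-1.73)"
```

```text
shift [ 4.5  3.2 96.6] turn -0.12 | phi -1.85 tcp [0.4706 0.1407 0.3102] t 7.4 F [-0.7 -0.2  0.1] gap 0.4
```

Emit:
{"method": "servo_tool", "body": {"rows": [[[4.5,3,45],0,-0.2],[[4.5,3,85],0,-0.2],[[4.5,3,96],0,-0.2],[[4.5,3,96],0,-0.4],[[4.5,3,96],0,-1],[[4.5,3,96],0,-1],[[4.5,3,96],0,-1],[[4.5,3,96],0,-1]], "force": 60}}

```text
t: 8.2
tcp_pos: [0.4676, 0.143, 0.2152]
tool_rot: [0.016, 1.0, -0.005, 0.007]
force: [-0.7, 0.2, -1.4]
finger_gap: 0.156
```

Emit:
{"method": "servo_tool", "body": {"rows": [[[0,0,-10],0,-1],[[0,0,-30],0,-1],[[0,0,-70],0,-1],[[0,0,-100],0,-1],[[0,0,-100],0,-1],[[0,0,-100],0,-1]]}}

```text
t: 8.8
tcp_pos: [0.466, 0.144, 0.3163]
tool_rot: [0.016, 1.0, -0.004, 0.008]
force: [0.2, -0.7, -0.9]
finger_gap: 0.161
```

```bash
python3 - <<'E'
from h import *
inhand(); gr([474.3,-223.9,140],10.09); tilt()
E
```

```text
-45.0 8.0 -7.4 8.2 162.2; -43.0 18.0 -7.4 8.1 160.4; -41.0 68.0 -7.3 8.1 157.6; -39.0 86.0 -6.9 7.4 157.5; -37.0 89.0 -6.6 8.0 157.7; -35.0 87.0 -6.8 7.4 157.6; -33.0 81.0 -6.9 7.7 157.5; -31.0 94.0 -6.7 7.9 157.6; -29.0 83.0 -6.8 7.3 157.6; -27.0 89.0 -7.1 7.5 157.4; -25.0 89.0 -6.7 7.8 157.7; -23.0 87.0 -6.6 7.5 157.5; -21.0 89.0 -6.6 7.4 157.4; -19.0 85.0 -6.4 7.1 157.6; -17.0 88.0 -6.0 6.8 157.4; -15.0 84.0 -5.7 7.0 157.5; -13.0 88.0 -6.3 6.7 157.1; -11.0 99.0 -6.4 7.1 157.0; -9.0 101.0 -6.4 7.1 156.6; -7.0 95.0 -6.4 7.0 156.9; -5.0 96.0 -6.4 7.1 155.0; -3.0 103.0 -6.4 7.1 157.0; -1.0 102.0 -6.4 7.2 155.7; 1.0 106.0 -6.4 7.1 155.6; 3.0 121.0 -6.4 7.1 156.3; 5.0 104.0 -6.4 7.1 156.7; 7.0 117.0 -6.4 7.1 156.7; 9.0 411.0 -10.6 10.6 147.4; 11.0 124.0 -7.1 9.9 156.5; 13.0 110.0 -6.4 7.7 157.2; 15.0 106.0 -6.9 7.2 157.4; 17.0 115.0 -6.5 7.2 157.1; 19.0 125.0 -7.2 7.7 157.1; 21.0 115.0 -6.9 8.1 157.1; 23.0 129.0 -6.9 7.7 157.1; 25.0 123.0 -7.5 7.8 157.0; 27.0 122.0 -6.8 7.8 157.1; 29.0 127.0 -7.3 7.7 157.0; 31.0 126.0 -6.8 7.5 157.1; 33.0 134.0 -6.7 8.1 157.0; 35.0 121.0 -6.7 7.5 157.1; 37.0 133.0 -6.7 7.5 156.8; 39.0 130.0 -6.7 7.5 156.8; 41.0 134.0 -6.6 7.4 156.9; 43.0 129.0 -6.6 7.4 157.0; 45.0 143.0 -7.0 7.7 157.0; 47.0 130.0 -6.5 7.2 156.6; 49.0 139.0 -7.0 7.8 157.0; 51.0 151.0 -7.0 7.8 157.0; 53.0 147.0 -7.3 8.0 156.7; 55.0 151.0 -6.9 7.8 157.0; 57.0 147.0 -6.9 7.6 156.7; 59.0 163.0 -6.4 7.2 157.1; 61.0 65.0 -3.1 3.9 160.2; 63.0 83.0 -3.6 3.8 160.6; 65.0 69.0 -3.6 3.9 160.7; 67.0 89.0 -3.6 4.3 160.1; 69.0 85.0 -3.5 4.3 160.3; 71.0 77.0 -3.5 4.3 160.7; 73.0 105.0 -4.8 5.2 159.3; 75.0 85.0 -4.3 5.3 158.9; 77.0 62.0 -2.6 3.3 161.4; 79.0 68.0 -2.6 3.3 161.0; 81.0 28.0 -2.6 3.3 161.8; 
shift [ -17.9 -365.8   14.3] turn -11.92 | phi -1.83 tcp [0.4657 0.1439 0.3152] t 8.85 F [ 0.2 -0.7 -1.8] gap 0.16
tool z axis (world, mrad) [13.7 -9.3] along tool x,y: [-13.9  -8.9]
```

```bash
python3 - <<'E'
from h import *
P=cloud(load('top')); z=P[...,2]; m=(z>.06)&(z<.25)&(P[...,0]<.68)&(P[...,0]>.4)&(abs(P[...,1]+.15)<.17)
n,l,st,_=cv2.connectedComponentsWithStats(m.astype(np.uint8))
for i in range(1,n):
    q=P[l==i]
    if len(q)>20: print(len(q),np.round(q.min(0),3),np.round(q.max(0),3))
gr([420,-40,140],0)
E
```

```text
415 [ 0.637 -0.256  0.06 ] [ 0.68  -0.209  0.165]
254 [ 0.644 -0.165  0.061] [ 0.68  -0.118  0.171]
402 [ 0.6   -0.073  0.06 ] [ 0.66  -0.025  0.17 ]
shift [  42.3 -183.7   11.8] turn -1.83 | phi -1.83 tcp [0.4657 0.1439 0.3152] t 8.85 F [ 0.2 -0.7 -1.8] gap 0.16
```

Bottles begin at x ≥ 0.60. I'll cross via x≈0.42.

Emit:
{"method": "servo_tool", "body": {"rows": [[[40,-184,10],0,-1],[[40,-184,10],0,-1],[[40,-184,10],0,-1],[[40,-184,10],0,-1],[[40,-184,10],0,-1],[[40,-184,10],0,-1],[[40,-184,10],0,-1],[[40,-184,10],0,-1]]}}

```text
t: 9.65
tcp_pos: [0.42, -0.0376, 0.306]
tool_rot: [0.015, 1.0, -0.004, 0.006]
force: [-0.8, 0.5, -0.9]
finger_gap: 0.161
```

```bash
python3 -c "
from h import *
gr([474.3,-223.9,140],10.09,L=.1652,off=1);tilt()"
```

```text
shift [ -58.6 -182.9    3.2] turn -11.8 | phi -1.71 tcp [ 0.42   -0.0376  0.306 ] t 9.65 F [-0.8  0.5 -0.9] gap 0.161
tool z axis (world, mrad) [12.9 -8.8] along tool x,y: [-13.1  -8.4]
```

Emit:
{"method": "servo_tool", "body": {"rows": [[[-58,-183,3],-11.8,-1],[[-58,-183,3],-11.8,-1],[[-58,-183,3],-11.8,-1],[[-58,-183,3],-11.8,-1],[[-58,-183,3],-11.8,-1],[[-58,-183,3],-11.8,-1],[[-58,-183,3],-11.8,-1],[[-58,-183,3],-11.8,-1]]}}

```text
t: 10.45
tcp_pos: [0.4722, -0.2202, 0.3051]
tool_rot: [-0.089, 0.996, -0.004, 0.005]
force: [0.7, -0.5, -0.5]
finger_gap: 0.155
```

```bash
python3 - <<'E'
from h import *
s=snap('wrist'); P=cloud(s); z=P[...,2]; c=np.array([.4743,-.2234]); t=np.radians(10.09); d=np.array([np.cos(t),np.sin(t)]); n=np.array([-d[1],d[0]])
w=P[...,:2]-c; a=w@d*1000; b=w@n*1000
for lo,hi in((-75,-55),(55,75)):
    m=(a>lo)&(a<hi)&(abs(b)<30)&(z>.043)&(z<.051); print(m.sum(), np.round(np.percentile(a[m],[2,50,98]),1),np.round(np.percentile(b[m],[1,50,99]),1))
m=(z>.003)&(z<.007)&(abs(b)<35)&(a>-75)&(a<20); print('plate b',np.round(np.percentile(b[m],[1,99]),1))
gr([474.3,-223.9,56],10.09,L=.1652,off=1);tilt()
cv2.imwrite('pics/L1.png',s['image'][80:360,160:480])
E
```

```text
224 [-66.9 -64.7 -63. ] [-22.2  -7.8  20.7]Traceback (most recent call last):
  File "<stdin>", line 5, in <module>
    return _quantile_unchecked(
        a, q, axis, out, overwrite_input, method, keepdims, weights)
    return _ureduce(a,
                    func=_quantile_ureduce_func,
    ...<5 lines>...
                    overwrite_input=overwrite_input,
                    method=method)
    r = func(a, **kwargs)
    result = _quantile(arr,
                       quantiles=q,
    ...<2 lines>...
                       out=out,
                       weights=wgt)
    slices_having_nans = np.isnan(arr[-1, ...])
                                  ~~~^^^^^^^^^
IndexError: index -1 is out of bounds for axis 0 with size 0
```

```bash
python3 - <<'E'
from h import *
gr([474.3,-224.1,58],10.09,L=.1652,off=1);tilt()
E
```

```text
shift [ 0.1 -1.6 82.1] turn 0.13 | phi 10.22 tcp [ 0.4723 -0.2204  0.3052] t 10.5 F [-0.  -0.1 -0.6] gap 0.158
tool z axis (world, mrad) [11.7 -7.8] along tool x,y: [-10.1  -9.7]
```

Emit:
{"method": "servo_tool", "body": {"rows": [[[0,-1.6,40],0,-1],[[0,-1.6,75],0,-1],[[0,-1.6,82],0,-1],[[0,-1.6,82],0,-1],[[0,-1.6,82],0,-1]]}}

```text
t: 11.0
tcp_pos: [0.474, -0.2226, 0.2243]
tool_rot: [-0.089, 0.996, -0.005, 0.006]
force: [-0.3, -0.3, -0.6]
finger_gap: 0.161
```

```bash
python3 - <<'E'
from h import *
s=snap('wrist'); cv2.imwrite('pics/L1.png',cv2.resize(s['image'][40:340,190:450],None,fx=1.8,fy=1.8))
gr([474.3,-224.1,34],10.09,L=.1652,off=1);tilt()
P=cloud(s); z=P[...,2]; c=np.array([.4743,-.2234]); t=np.radians(10.09); d=np.array([np.cos(t),np.sin(t)]); n=np.array([-d[1],d[0]])
w=P[...,:2]-c; a=w@d*1000; b=w@n*1000
m=(a>-75)&(a<-55)&(abs(b)<30)&(abs(b)>10)&(z>.043)&(z<.051); print('cheek',m.sum(), np.round(np.percentile(a[m],[2,50,98]),1),np.round(np.percentile(b[m],[1,50,99]),1))
for lo,hi in((-70,-61),(-50,-20)):
    m=(a>lo)&(a<hi)&(abs(b)<11)&(z>.055)&(z<.07); print('roller b',m.sum(),np.round(np.percentile(b[m],[2,98]),1), np.percentile(z[m],90).round(4))
E
```

```text
shift [ 1.3  0.9 25.5] turn 0.15 | phi 10.24 tcp [ 0.4741 -0.2228  0.2247] t 11.05 F [ 0.2 -0.7 -0.5] gap 0.16
tool z axis (world, mrad) [13.9 -9.5] along tool x,y: [-12.  -11.8]
cheek 386 [-67.  -65.1 -63.2] [-22.9 -10.4  20.6]
roller b 357 [-4.9  2.5] 0.0624
roller b 1961 [-8.5  6.7] 0.0659
```

View pics/L1.png

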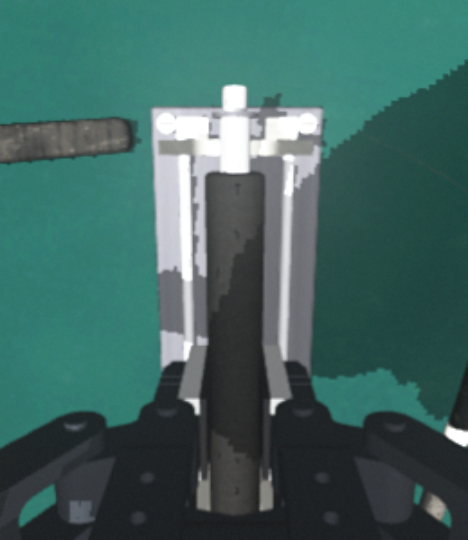

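The journal is lined up over the near cheek slot (235,147). Lowering it.

Emit:
{"method": "servo_tool", "body": {"rows": [[[1,0.2,6],0,-1],[[1,0.2,12],0,-1],[[1,0.2,18],0,-1],[[1,0.2,23],0,-1],[[1,0.2,25],0,-1],[[1,0.2,25],0,-1]]}}

```text
t: 11.65
tcp_pos: [0.4733, -0.223, 0.2001]
tool_rot: [-0.089, 0.996, -0.005, 0.006]
force: [-0.8, 0.6, 6.2]
finger_gap: 0.161
```

```bash
python3 - <<'E'
from h import *
gr([474.3,-224.1,34],10.09,L=.1652,off=1);tilt()
s=snap('wrist');P=cloud(s); z=P[...,2]; c=np.array([.4743,-.2234]); t=np.radians(10.09); d=np.array([np.cos(t),np.sin(t)]); n=np.array([-d[1],d[0]])
w=P[...,:2]-c; a=w@d*1000; b=w@n*1000
for lo,hi in((-70,-61),(-57,-45),(-45,-30),(-30,-15),(20,40)):
    m=(a>lo)&(a<hi)&(abs(b)<9)&(z>.03)&(z<.07); print('roller b',m.sum(),np.round(np.percentile(b[m],[2,98]),1), np.percentile(z[m],90).round(4)) if m.sum()>9 else 0
E
```

```text
shift [0.2 0.6 0.9] turn 0.16 | phi 10.25 tcp [ 0.4733 -0.223   0.2001] t 11.65 F [-0.8  0.6  6.2] gap 0.161
tool z axis (world, mrad) [13.6 -9.3] along tool x,y: [-11.7 -11.6]
roller b 575 [-8.4  8.4] 0.045
roller b 844 [-8.6  6.5] 0.0418
roller b 982 [-8.8  6.3] 0.0418
roller b 893 [-8.4  6.6] 0.0418
roller b 876 [-8.6  6.4] 0.0419
```

Emit:
{"method": "servo_tool", "body": {"rows": [[[0,0,0],0,-0.3],[[0,0,0],0,-0.2],[[0,0,0],0,-0.2],[[0,0,0],0,-0.2],[[0,0,-50],0,-0.2],[[0,0,-110],0,-0.2],[[0,0,-110],0,-0.2],[[0,0,-110],0,-0.2]]}}

```text
t: 12.5
tcp_pos: [0.4723, -0.2222, 0.3121]
tool_rot: [-0.089, 0.996, -0.007, 0.008]
force: [-0.1, -0.2, -0.6]
finger_gap: 0.396
```

```bash
cat > chk.py <<'E'
from h import *
def chk(c,phi,half,name=None):
    s=snap('wrist');P=cloud(s); z=P[...,2]; t=np.radians(phi); d=np.array([np.cos(t),np.sin(t)]); n=np.array([-d[1],d[0]])
    w=P[...,:2]-np.array(c)/1000; a=w@d*1000; b=w@n*1000
    for lo in range(-half-30,half+30,4):
        m=(a>=lo)&(a<lo+4)&(abs(b)<10)&(z>.02)&(z<.07)
        if m.sum()>9: print(lo,m.sum(),np.round(np.percentile(b[m],[3,97]),1),np.round(np.percentile(z[m]*1000,[50,92]),1),end='; ')
    print()
    if name: cv2.imwrite(name,s['image'])
E
python3 - <<'E'
from chk import *
chk([474.3,-223.4],10.09,65,'pics/L2.png'); tilt()
gr([420,0,140],0)
E
```

```text
-83 14 [-3.8  1.2] [36.3 37.7]; -79 35 [-3.8  1.2] [36.4 38. ]; -75 48 [-5.1  3.4] [37.4 39.2]; -71 45 [-4.6  2.1] [37.  38.4]; -67 118 [-9.3  9.4] [41.9 46.2]; -63 53 [-5.8  3.9] [37.8 40.7]; -59 89 [-9.   6.5] [40.7 42.3]; -55 87 [-9.   6.6] [40.3 42.1]; -51 92 [-9.   6.6] [40.1 42.2]; -47 87 [-8.   6.7] [40.7 42.2]; -43 85 [-8.1  6.7] [40.9 42.1]; -39 81 [-8.1  6.8] [40.7 42.3]; -35 85 [-8.1  6.8] [40.6 42.1]; -31 84 [-8.1  6.9] [40.9 42.3]; -27 78 [-8.1  7. ] [40.4 42.2]; -23 80 [-8.1  6.1] [40.8 42.3]; -19 72 [-8.2  6.1] [40.7 42.3]; -15 78 [-8.2  6.2] [40.8 42.2]; -11 73 [-8.2  6.1] [40.8 42.3]; -7 72 [-8.2  6.3] [40.9 42.5]; -3 78 [-8.2  6.3] [41.  42.3]; 1 67 [-8.2  6.4] [40.6 42.2]; 5 71 [-8.3  6.5] [40.9 42.6]; 9 72 [-8.3  6.5] [40.6 42.3]; 13 71 [-8.3  6.6] [40.7 42.1]; 17 66 [-8.3  6.6] [40.8 42.3]; 21 68 [-8.3  6.6] [40.7 42. ]; 25 70 [-8.3  6.7] [40.9 42.1]; 29 68 [-8.3  6.8] [41.1 42.1]; 33 65 [-8.4  6.8] [40.6 42.1]; 37 70 [-8.4  6.9] [40.6 42.3]; 41 68 [-7.4  6.9] [40.7 42.1]; 45 62 [-8.4  7. ] [40.5 42.1]; 49 63 [-8.4  7. ] [40.7 42.3]; 53 64 [-8.5  7.1] [40.8 42.4]; 57 22 [-7.8  4.5] [39.6 41.7]; 61 154 [-9.6  9.7] [37.6 45.4]; 65 53 [-8.6  8.3] [38.5 45.6]; 69 73 [-6.5  5.3] [37.6 41.2]; 73 68 [-8.4  7.3] [40.4 42.3]; 77 31 [-7.6  7.5] [40.4 42.1]; 85 10 [-4.5  9.8] [22.6 23.2]; 89 109 [-9.1  9.9] [25.1 29. ]; 93 95 [-9.8  9.7] [30.8 31.9]; 
tool z axis (world, mrad) [ 14.8 -10.2] along tool x,y: [-12.7 -12.7]
shift [ 13.5 229.6   3. ] turn 10.26 | phi 10.26 tcp [ 0.4717 -0.2218  0.3105] t 12.55 F [-1.   0.4 -1. ] gap 0.398
```

View pics/L2.png

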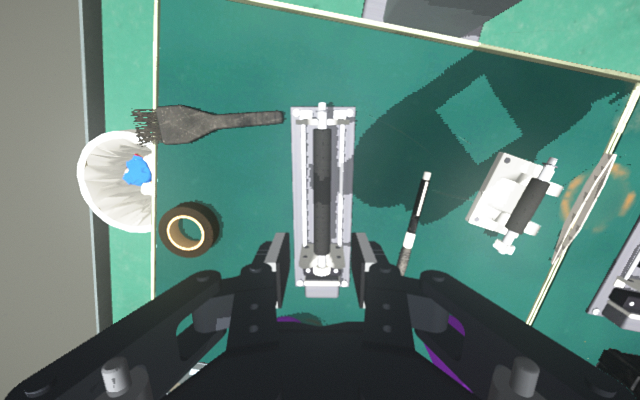

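The long roller is seated level (sleeve top 42.2 mm at both ends), with its gear at the motor at (322,262). Now the medium roller, which lies on the short mechanism.

Emit:
{"method": "servo_tool", "body": {"rows": [[[10,230,3],10,-0.2],[[10,230,3],10,-0.2],[[10,230,3],10,-0.2],[[10,230,3],10,-0.2],[[10,230,3],10,-0.2],[[10,230,3],10,-0.2],[[10,230,3],10,-0.2],[[10,230,3],10,-0.2]]}}

```text
t: 13.35
tcp_pos: [0.4215, 0.0019, 0.3038]
tool_rot: [-0.002, 1.0, -0.005, 0.007]
force: [0.4, -0.1, -0.0]
finger_gap: 0.401
```

```bash
python3 -c "
from h import *
gr([437,302.8,140],-6.37);tilt()"
```

```text
shift [-14.3 302.5  -3.6] turn 6.58 | phi 0.21 tcp [0.4215 0.0019 0.3038] t 13.35 F [ 0.4 -0.1 -0. ] gap 0.401
tool z axis (world, mrad) [ 14.3 -10.3] along tool x,y: [-14.3 -10.4]
```

Emit:
{"method": "servo_tool", "body": {"rows": [[[-14,302,-4],6.6,-0.2],[[-14,302,-4],6.6,-0.2],[[-14,302,-4],6.6,-0.2],[[-14,302,-4],6.6,-0.2],[[-14,302,-4],6.6,-0.2],[[-14,302,-4],6.6,-0.2],[[-14,302,-4],6.6,-0.2],[[-14,302,-4],6.6,-0.2]]}}

```text
t: 14.15
tcp_pos: [0.4351, 0.3044, 0.3044]
tool_rot: [0.055, 0.998, -0.005, 0.008]
force: [-0.3, -0.7, 0.8]
finger_gap: 0.398
```

Emit:
{"method": "servo_tool", "body": {"rows": [[[0,0,0],0,-0.2],[[0,0,0],0,-0.2]]}}

```text
t: 14.35
tcp_pos: [0.4356, 0.3026, 0.304]
tool_rot: [0.056, 0.998, -0.005, 0.007]
force: [-0.6, -0.2, -0.1]
finger_gap: 0.394
```

```bash
python3 - <<'E'
from m2 import *
P=cloud(snap('wrist')); ana(P,(.36,.545,.26,.35))
gr([437.2,302.8,49],-6.37);tilt()
E
```

```text
roller phi -6.26 mid [436.6 304.2] len 83.8 w 13.2 ztop 0.057
 cheek-top along-axis hist (rel roller c [434.1 304.5] )
[(-30, 82), (-28, 67), (-26, 31), (34, 103), (36, 60), (38, 29)]
  end -1 a [-29.3 -27.7 -25.5] b [-21.4  21.4]
  end 1 a [34.4 35.8 38.8] b [-21.9  21.4]
  plate a [-40.2  85.4] b [-30.4  30.4]
shift [ 2.1  2.8 90.7] turn -0.11 | phi -6.48 tcp [0.4355 0.3026 0.3042] t 14.4 F [-0.1  0.   0.4] gap 0.403
tool z axis (world, mrad) [ 13.6 -11.1] along tool x,y: [-14.7  -9.5]
```

Emit:
{"method": "servo_tool", "body": {"rows": [[[2.2,3.5,45],0,-0.2],[[2.2,3.5,80],0,-0.2],[[2.2,3.5,90],0,-0.2],[[2.2,3.5,90],0,-0.4],[[2.2,3.5,90],0,-1],[[2.2,3.5,90],0,-1],[[2.2,3.5,90],0,-1],[[2.2,3.5,90],0,-1]]}}

```text
t: 15.2
tcp_pos: [0.4352, 0.3055, 0.2152]
tool_rot: [0.056, 0.998, -0.005, 0.008]
force: [-0.3, -1.1, 1.4]
finger_gap: 0.158
```

```bash
python3 -c "
from h import *
print(Ro.from_quat(sense()['tool_rot']).apply([0,0,.164])+sense()['tcp_pos'])"
```

```text
[0.43774435 0.30379184 0.05121008]
```

Emit:
{"method": "servo_tool", "body": {"rows": [[[0,0,-10],0,-1],[[0,0,-30],0,-1],[[0,0,-70],0,-1],[[0,0,-95],0,-1],[[0,0,-95],0,-1],[[0,0,-95],0,-1]]}}

```text
t: 15.8
tcp_pos: [0.4335, 0.3065, 0.3111]
tool_rot: [0.056, 0.998, -0.004, 0.009]
force: [0.5, 0.1, -1.4]
finger_gap: 0.158
```

```bash
python3 - <<'E'
from h import *
inhand(); gr([468.4,141.8,140],-1.73); tilt()
E
```

```text
-45.0 10.0 -2.1 3.7 162.0; -41.0 31.0 -4.6 7.3 158.2; -39.0 73.0 -6.3 8.3 157.9; -37.0 86.0 -6.9 7.7 157.8; -35.0 93.0 -6.2 7.7 157.7; -33.0 83.0 -6.6 8.3 157.9; -31.0 86.0 -6.5 7.9 157.9; -29.0 85.0 -6.8 7.9 157.9; -27.0 88.0 -6.1 7.6 157.8; -25.0 86.0 -6.4 8.2 157.8; -23.0 89.0 -6.3 7.5 157.7; -21.0 87.0 -6.3 7.8 157.8; -19.0 91.0 -5.6 7.4 157.6; -17.0 85.0 -6.0 7.4 157.7; -15.0 88.0 -6.0 7.1 157.7; -13.0 84.0 -5.4 7.4 157.3; -11.0 99.0 -6.1 7.4 156.2; -9.0 96.0 -5.9 7.4 156.9; -7.0 101.0 -6.1 7.4 156.8; -5.0 100.0 -6.1 7.4 157.1; -3.0 101.0 -6.1 7.4 155.6; -1.0 106.0 -6.1 7.5 155.8; 1.0 107.0 -6.1 7.5 155.9; 3.0 110.0 -6.1 7.4 156.2; 5.0 108.0 -6.1 7.4 156.6; 7.0 116.0 -6.0 7.5 157.0; 9.0 379.0 -10.6 10.7 147.8; 11.0 150.0 -10.5 9.9 150.1; 13.0 104.0 -6.1 7.6 157.3; 15.0 116.0 -6.7 7.9 157.2; 17.0 118.0 -6.7 7.5 157.2; 19.0 115.0 -7.3 7.8 157.1; 21.0 119.0 -6.6 8.1 157.0; 23.0 129.0 -6.7 8.0 157.1; 25.0 118.0 -6.5 8.0 157.0; 27.0 125.0 -6.6 7.9 157.1; 29.0 124.0 -6.5 8.1 157.1; 31.0 128.0 -6.5 8.4 157.1; 33.0 133.0 -6.4 7.8 157.1; 35.0 127.0 -6.5 7.9 156.8; 37.0 132.0 -6.3 7.8 156.9; 39.0 129.0 -6.4 7.9 156.9; 41.0 141.0 -6.7 8.1 156.7; 43.0 147.0 -5.8 7.2 158.1; 45.0 66.0 -2.9 4.3 160.7; 47.0 67.0 -2.9 4.3 160.5; 49.0 67.0 -2.9 4.3 160.3; 51.0 66.0 -2.9 4.3 160.6; 53.0 75.0 -3.3 4.3 160.5; 55.0 75.0 -3.3 4.3 160.3; 57.0 93.0 -4.4 5.8 158.5; 59.0 63.0 -2.3 3.3 161.0; 61.0 52.0 -2.4 3.3 161.3; 63.0 52.0 -2.3 3.3 161.2; 
shift [ -50.7 -158.     7.8] turn -4.72 | phi -6.45 tcp [0.4332 0.3063 0.3101] t 15.85 F [-0.1 -0.4 -0.7] gap 0.153
tool z axis (world, mrad) [ 14.9 -10.7] along tool x,y: [-16.  -9.]
```

Emit:
{"method": "servo_tool", "body": {"rows": [[[-50,-158,8],-4.7,-1],[[-50,-158,8],-4.7,-1],[[-50,-158,8],-4.7,-1],[[-50,-158,8],-4.7,-1],[[-50,-158,8],-4.7,-1],[[-50,-158,8],-4.7,-1],[[-50,-158,8],-4.7,-1],[[-50,-158,8],-4.7,-1]]}}

```text
t: 16.65
tcp_pos: [0.4648, 0.1448, 0.304]
tool_rot: [0.014, 1.0, -0.005, 0.007]
force: [0.3, 0.5, -0.8]
finger_gap: 0.157
```

```bash
python3 -c "
from h import *
gr([468.4,141.7,58],-1.73,L=.1653,off=1.3);tilt()"
```

```text
shift [-1.4 -0.4 80.8] turn 0.08 | phi -1.65 tcp [0.4648 0.1448 0.304 ] t 16.65 F [ 0.3  0.5 -0.8] gap 0.157
tool z axis (world, mrad) [ 14.2 -10.6] along tool x,y: [-14.5 -10.2]
```

Emit:
{"method": "servo_tool", "body": {"rows": [[[-1.4,-0.8,40],0,-1],[[-1.4,-0.8,75],0,-1],[[-1.4,-0.8,81],0,-1],[[-1.4,-0.8,81],0,-1],[[-1.4,-0.8,81],0,-1]]}}

```text
t: 17.15
tcp_pos: [0.4677, 0.1436, 0.224]
tool_rot: [0.014, 1.0, -0.005, 0.008]
force: [-0.2, 0.4, -0.8]
finger_gap: 0.157
```

```bash
cat >> chk.py <<'E'
def align(c,phi,half,sl):
    """near cheek vs roller in hand, along the mechanism axis a and across b (mm, world)"""
    s=snap('wrist'); P=cloud(s); z=P[...,2]; t=np.radians(phi); d=np.array([np.cos(t),np.sin(t)]); n=np.array([-d[1],d[0]])
    w=P[...,:2]-np.array(c)/1000; a=w@d*1000; b=w@n*1000
    m=(abs(a+half)<9)&(abs(b)<30)&(abs(b)>10)&(z>.043)&(z<.051); q=np.percentile(b[m],[1,99]); print('cheek a',np.round(np.percentile(a[m],[2,50,98]),1),'b',np.round(q,1),'mid',q.mean().round(2))
    for lo,hi in((-half-5,-sl-2),(-sl+5,-sl+18)):
        m=(a>lo)&(a<hi)&(abs(b)<10)&(z>.054)&(z<.075); q=np.percentile(b[m],[2,98]); print('roller b',m.sum(),np.round(q,1),'mid',q.mean().round(2),'z',np.percentile(z[m],90).round(4))
    for x in range(-sl-8,-sl+9):
        m=(a>x)&(a<x+1)&(abs(b)<9)&(z>.054)&(z<.075); print(x,m.sum(),end='; ')
    print()
E
python3 - <<'E'
from chk import *
align([468.4,142.1],-1.73,48,42)
gr([468.4,141.7,34],-1.73,L=.1653,off=1.3);tilt()
E
```

```text
cheek a [-49.9 -48.1 -45.9] b [-22.1  21.6] mid -0.23
roller b 311 [-4.2  3.6] mid -0.3 z 0.0618
roller b 825 [-7.7  7.7] mid -0.01 z 0.0656
-50 36; -49 34; -48 34; -47 34; -46 31; -45 33; -44 33; -43 34; -42 110; -41 73; -40 62; -39 66; -38 67; -37 62; -36 64; -35 70; -34 64; 
shift [ 1.4  0.1 25.1] turn 0.13 | phi -1.6 tcp [0.4679 0.1435 0.2244] t 17.2 F [ 0.1  0.3 -0.5] gap 0.16
tool z axis (world, mrad) [ 16.9 -10.4] along tool x,y: [-17.2  -9.9]
```

Emit:
{"method": "servo_tool", "body": {"rows": [[[0.5,0,6],0,-1],[[0.5,0,12],0,-1],[[0.5,0,18],0,-1],[[0.5,0,23],0,-1],[[0.5,0,25],0,-1],[[0.5,0,25],0,-1]]}}

```text
t: 17.8
tcp_pos: [0.4677, 0.1432, 0.2]
tool_rot: [0.014, 1.0, -0.005, 0.009]
force: [-1.5, -0.6, 9.5]
finger_gap: 0.157
```

```bash
python3 -c "
from chk import *
gr([468.4,141.7,34],-1.73,L=.1653,off=1.3);chk([468.4,142.1],-1.73,48)"
```

```text
shift [0.8 0.2 0.7] turn 0.12 | phi -1.61 tcp [0.4677 0.1432 0.2   ] t 17.8 F [-1.5 -0.6  9.5] gap 0.157
-66 12 [-2.8  1.9] [35.9 36.7]; -62 113 [-3.5  2.1] [36.2 37.2]; -58 157 [-5.3  4.5] [37.1 39.3]; -54 152 [-4.5  3.1] [37.  38.2]; -50 532 [-9.4  9.6] [38.1 46.5]; -46 137 [-5.6  4.2] [36.9 38.6]; -42 317 [-7.4  6.6] [39.4 41.7]; -38 259 [-7.5  6.8] [40.3 41.8]; -34 254 [-7.7  7. ] [40.2 41.7]; -30 261 [-7.7  6.8] [40.4 41.9]; -26 244 [-7.6  7.3] [40.5 41.9]; -22 240 [-7.7  7. ] [40.3 41.8]; -18 235 [-7.7  6.5] [40.4 41.8]; -14 227 [-7.7  7.1] [40.6 41.9]; -10 718 [-9.7  9.7] [47.6 64. ]; -6 354 [-8.8  8.6] [41.7 65.7]; -2 316 [-8.5  8.3] [41.7 64.5]; 2 307 [-8.4  8.3] [41.5 64.4]; 6 296 [-8.1  8. ] [41.5 64.7]; 10 266 [-8.2  8.1] [41.4 64.3]; 14 172 [-6.9  6.3] [40.7 41.7]; 18 173 [-7.   6.5] [40.5 41.8]; 22 175 [-7.   6.6] [40.5 41.8]; 26 180 [-7.1  7.2] [40.5 41.8]; 30 174 [-7.2  7.2] [40.7 41.8]; 34 163 [-7.9  7.4] [40.4 42.1]; 38 158 [-7.3  7. ] [40.5 41.6]; 42 60 [-9.8  9.7] [35.5 40.6]; 46 120 [-9.8  9.8] [32.4 36. ];
```

Emit:
{"method": "servo_tool", "body": {"rows": [[[0,0,0],0,-0.3],[[0,0,0],0,-0.2],[[0,0,0],0,-0.2],[[0,0,0],0,-0.2],[[0,0,-50],0,-0.2],[[0,0,-110],0,-0.2],[[0,0,-110],0,-0.2],[[0,0,-110],0,-0.2]]}}

```text
t: 18.65
tcp_pos: [0.4663, 0.1444, 0.3118]
tool_rot: [0.014, 1.0, -0.005, 0.011]
force: [0.1, 0.1, -0.2]
finger_gap: 0.402
```

```bash
python3 -c "
from chk import *
chk([468.4,142.1],-1.73,48,'pics/M2.png');gr([449.7,-36.8,130],-7.7);tilt()"
```

```text
-62 35 [-2.9  2.2] [36.4 37.4]; -58 49 [-5.1  4.4] [36.9 39.4]; -54 41 [-3.8  3.1] [37.6 38.5]; -50 126 [-9.3  9.6] [38.4 46. ]; -46 52 [-5.7  8.4] [37.4 44.9]; -42 83 [-7.2  6.6] [39.6 41.9]; -38 87 [-7.2  7.6] [40.6 42.1]; -34 84 [-7.3  7.6] [40.7 42.3]; -30 79 [-7.3  7.7] [40.5 42.6]; -26 83 [-7.3  7.7] [40.9 42.1]; -22 78 [-7.4  7.8] [40.3 42. ]; -18 83 [-7.4  7.8] [40.8 41.9]; -14 76 [-7.4  7.6] [40.6 42.3]; -10 78 [-7.5  6.9] [41.1 42.4]; -6 71 [-7.5  7. ] [40.9 42.4]; -2 71 [-7.5  7. ] [40.5 42.3]; 2 73 [-7.5  7.1] [40.8 42.1]; 6 73 [-7.6  7.1] [40.7 42. ]; 10 69 [-7.6  7.1] [40.7 42.1]; 14 68 [-7.6  7.2] [40.7 42.4]; 18 69 [-7.7  7.2] [40.7 42.3]; 22 72 [-7.7  7.3] [40.8 42.2]; 26 69 [-7.8  7.3] [40.6 42.2]; 30 64 [-7.8  7.4] [40.5 42.2]; 34 71 [-7.8  7.4] [40.7 42.3]; 38 64 [-7.9  7.4] [40.8 42.4]; 42 21 [-6.7  6.7] [39.4 41. ]; 46 162 [-9.4  9.5] [37.8 45.3]; 50 38 [-7.5  8. ] [38.  43.7]; 54 91 [-7.3  7.6] [37.7 41.7]; 58 59 [-7.9  7.6] [40.5 42.2]; 62 34 [-9.4  9. ] [39.3 42.1]; 70 18 [-9.5  9.1] [22.2 22.9]; 74 149 [-9.3  9.1] [27.6 31. ]; 
shift [  14.3 -179.7   17.4] turn 6.1 | phi -1.6 tcp [0.4657 0.1443 0.3104] t 18.7 F [0.5 0.2 0.5] gap 0.399
tool z axis (world, mrad) [ 18.5 -10.3] along tool x,y: [-18.8  -9.8]
```

The medium roller is seated level as well. Now the short one from the vee rest.

Emit:
{"method": "servo_tool", "body": {"rows": [[[14,-180,0],6.1,-0.2],[[14,-180,0],6.1,-0.2],[[14,-180,0],6.1,-0.2],[[14,-180,0],6.1,-0.2],[[14,-180,0],6.1,-0.2],[[14,-180,0],6.1,-0.2],[[14,-180,0],6.1,-0.2],[[14,-180,0],6.1,-0.2]]}}

```text
t: 19.5
tcp_pos: [0.4464, -0.034, 0.3114]
tool_rot: [0.066, 0.998, -0.004, 0.009]
force: [-0.6, -1.6, -0.5]
finger_gap: 0.399
```

```bash
python3 -c "
from chk import *
chk([449.3,-36.5],-7.7,26);gr([449.5,-37,34],-7.7);tilt()"
```

```text
-48 14 [-2.5  2.8] [36.5 37.6]; -44 34 [-2.5  2.8] [36.3 37.7]; -40 52 [-4.6  4.9] [37.6 39.7]; -36 40 [-3.4  3.7] [37.6 38.9]; -32 43 [-3.4  3.7] [37.3 38.5]; -28 106 [-9.  9.] [35.5 40.5]; -24 101 [-9.7  9.2] [39.8 42.1]; -20 97 [-9.8  9.2] [40.2 41.9]; -16 75 [-7.   7.3] [41.  42.3]; -12 76 [-6.9  7.4] [40.8 42.2]; -8 76 [-7.   7.4] [40.7 42.5]; -4 74 [-7.   7.5] [41.1 42.3]; 0 69 [-7.   7.5] [40.7 42.3]; 4 70 [-7.   7.5] [40.7 42.2]; 8 73 [-7.1  7.6] [40.9 42.3]; 12 89 [-9.4  9.7] [39.9 41.9]; 16 86 [-9.2  9.6] [39.9 42.4]; 20 89 [-9.2  9.7] [40.3 42. ]; 24 46 [-8.   7.8] [40.3 42.3]; 28 25 [-3.5  3.1] [37.7 38.5]; 32 33 [-3.5  3.1] [37.4 38.9]; 36 33 [-3.5  3.1] [37.6 38.6]; 40 109 [-7.4  7.7] [38.7 42. ]; 44 66 [-8.4  8. ] [40.5 42.7]; 
shift [  1.8  -0.5 113.1] turn 0.12 | phi -7.58 tcp [ 0.4465 -0.034   0.3116] t 19.55 F [-0.3 -0.4  0.6] gap 0.399
tool z axis (world, mrad) [17.6 -9.9] along tool x,y: [-18.8  -7.5]
```

Emit:
{"method": "servo_tool", "body": {"rows": [[[1.5,-0.2,50],0,-0.2],[[1.5,-0.2,95],0,-0.2],[[1.5,-0.2,113],0,-0.2],[[1.5,-0.2,113],0,-0.4],[[1.5,-0.2,113],0,-1],[[1.5,-0.2,113],0,-1],[[1.5,-0.2,113],0,-1],[[1.5,-0.2,113],0,-1]]}}

```text
t: 20.35
tcp_pos: [0.4473, -0.0351, 0.1996]
tool_rot: [0.066, 0.998, -0.005, 0.01]
force: [0.2, 0.1, -2.0]
finger_gap: 0.161
```

Emit:
{"method": "servo_tool", "body": {"rows": [[[0,0,-10],0,-1],[[0,0,-30],0,-1],[[0,0,-70],0,-1],[[0,0,-112],0,-1],[[0,0,-112],0,-1],[[0,0,-112],0,-1]]}}

```text
t: 20.95
tcp_pos: [0.445, -0.0338, 0.3132]
tool_rot: [0.066, 0.998, -0.005, 0.012]
force: [-0.6, 0.0, -0.6]
finger_gap: 0.163
```

```bash
python3 - <<'E'
from h import *
inhand(); gr([438.7,303.6,140],-6.32,L=.1655); tilt()
E
```

```text
-43.0 44.0 -7.9 7.5 159.8; -41.0 199.0 -7.1 7.5 158.9; -39.0 35.0 -3.4 3.3 159.2; -37.0 46.0 -3.4 3.8 159.4; -35.0 42.0 -3.4 3.8 159.4; -33.0 46.0 -3.2 3.8 159.4; -31.0 27.0 -3.4 3.3 158.9; -27.0 60.0 -6.7 6.5 155.7; -25.0 87.0 -6.8 7.2 155.4; -23.0 91.0 -6.7 7.1 155.4; -21.0 92.0 -6.7 7.0 155.4; -19.0 91.0 -6.6 7.0 155.3; -17.0 81.0 -6.4 6.6 155.3; -15.0 89.0 -6.4 6.8 155.1; -13.0 90.0 -6.5 6.7 155.1; -11.0 97.0 -6.3 7.0 154.7; -9.0 95.0 -6.6 6.8 154.7; -7.0 112.0 -6.6 7.0 154.7; -5.0 101.0 -6.7 7.0 154.2; -3.0 113.0 -6.7 7.0 154.9; -1.0 109.0 -6.6 7.0 154.9; 1.0 104.0 -6.7 7.0 154.6; 3.0 115.0 -6.7 7.0 154.2; 5.0 114.0 -6.7 7.0 154.6; 7.0 107.0 -6.7 7.0 154.6; 9.0 403.0 -10.7 10.8 147.6; 11.0 117.0 -7.2 8.1 154.6; 13.0 118.0 -6.6 7.8 154.9; 15.0 121.0 -7.1 7.7 154.9; 17.0 120.0 -7.6 7.4 155.0; 19.0 123.0 -7.3 7.4 154.8; 21.0 123.0 -7.0 8.0 154.7; 23.0 188.0 -6.8 7.4 155.2; 25.0 113.0 -5.4 6.0 156.9; 27.0 63.0 -3.5 3.9 158.2; 29.0 65.0 -3.5 3.9 158.6; 31.0 63.0 -3.5 3.9 158.3; 33.0 61.0 -3.5 3.8 158.3; 35.0 66.0 -3.5 3.8 158.3; 37.0 59.0 -4.5 5.3 157.3; 39.0 117.0 -4.8 5.3 157.1; 41.0 53.0 -2.5 3.3 159.1; 43.0 51.0 -2.5 3.3 159.1; 45.0 47.0 -2.4 3.1 159.1; 
shift [ 54.  334.9   2.8] turn -1.25 | phi -7.57 tcp [ 0.4446 -0.0337  0.3121] t 21.0 F [-0.1  0.3 -2.3] gap 0.159
tool z axis (world, mrad) [ 20.7 -10.8] along tool x,y: [-21.9  -8. ]
```

Emit:
{"method": "servo_tool", "body": {"rows": [[[27,170,0],0,-1],[[27,170,0],0,-1],[[27,170,0],0,-1],[[27,170,0],0,-1],[[27,170,0],0,-1],[[27,170,0],0,-1],[[27,170,0],0,-1]]}}

```text
t: 21.7
tcp_pos: [0.4401, 0.1375, 0.3094]
tool_rot: [0.066, 0.998, -0.005, 0.01]
force: [0.1, 0.1, -1.7]
finger_gap: 0.164
```

```bash
python3 -c "
from h import *
gr([438.7,303.6,140],-6.32,L=.163,off=-1.5); tilt()"
```

```text
shift [ 28.3 165.8   4.4] turn -1.31 | phi -7.63 tcp [0.4401 0.1375 0.3094] t 21.7 F [ 0.1  0.1 -1.7] gap 0.164
tool z axis (world, mrad) [ 18.7 -11.2] along tool x,y: [-20.   -8.7]
```

Emit:
{"method": "servo_tool", "body": {"rows": [[[28,166,4],-1.3,-1],[[28,166,4],-1.3,-1],[[28,166,4],-1.3,-1],[[28,166,4],-1.3,-1],[[28,166,4],-1.3,-1],[[28,166,4],-1.3,-1],[[28,166,4],-1.3,-1],[[28,166,4],-1.3,-1]]}}

```text
t: 22.5
tcp_pos: [0.4349, 0.3041, 0.3033]
tool_rot: [0.056, 0.998, -0.005, 0.009]
force: [-0.5, 0.0, -0.8]
finger_gap: 0.166
```

```bash
python3 -c "
from h import *
gr([438.7,303.5,58],-6.32,L=.163,off=-1.5); tilt()"
```

```text
shift [ 2.3  2.2 82.3] turn -0.16 | phi -6.48 tcp [0.4349 0.3041 0.3033] t 22.5 F [-0.5  0.  -0.8] gap 0.166
tool z axis (world, mrad) [ 17.9 -11.7] along tool x,y: [-19.1  -9.7]
```

Emit:
{"method": "servo_tool", "body": {"rows": [[[2.3,2.2,40],0,-1],[[2.3,2.2,75],0,-1],[[2.3,2.2,82],0,-1],[[2.3,2.2,82],0,-1],[[2.3,2.2,82],0,-1]]}}

```text
t: 23.0
tcp_pos: [0.435, 0.3055, 0.2223]
tool_rot: [0.057, 0.998, -0.005, 0.01]
force: [-0.7, -0.1, -0.9]
finger_gap: 0.153
```

```bash
python3 -c "
from chk import *
align([438.7,303.5],-6.32,32,26)
gr([438.7,303.5,34],-6.32,L=.163,off=-1.5); tilt()"
```

```text
cheek a [-34.2 -32.7 -30.1] b [-21.3  21.6] mid 0.19
roller b 281 [-3.2  4.2] mid 0.53 z 0.0621
roller b 961 [-9.4  9.4] mid 0.0 z 0.0679
-34 35; -33 30; -32 34; -31 27; -30 31; -29 31; -28 32; -27 30; -26 146; -25 77; -24 64; -23 61; -22 59; -21 60; -20 63; -19 57; -18 67; 
shift [ 1.7 -0.2 25.7] turn -0.18 | phi -6.5 tcp [0.435  0.3057 0.2227] t 23.05 F [-0.3 -0.1  0.2] gap 0.159
tool z axis (world, mrad) [ 20.6 -10.6] along tool x,y: [-21.7  -8.2]
```

Emit:
{"method": "servo_tool", "body": {"rows": [[[0.6,-0.3,6],0,-1],[[0.6,-0.3,12],0,-1],[[0.6,-0.3,18],0,-1],[[0.6,-0.3,23],0,-1],[[0.6,-0.3,25.5],0,-1],[[0.6,-0.3,25.5],0,-1]]}}

```text
t: 23.65
tcp_pos: [0.4348, 0.3052, 0.1979]
tool_rot: [0.057, 0.998, -0.005, 0.011]
force: [-2.6, -1.0, 9.7]
finger_gap: 0.158
```

```bash
python3 -c "
from chk import *
gr([438.7,303.5,34],-6.32,L=.163,off=-1.5);chk([438.7,303.5],-6.32,32)"
```

```text
shift [1.  0.1 1. ] turn -0.18 | phi -6.5 tcp [0.4348 0.3052 0.1979] t 23.65 F [-2.6 -1.   9.7] gap 0.158
-50 31 [-2.3  3. ] [35.5 36.6]; -46 108 [-2.3  3.4] [36.  37.4]; -42 174 [-4.7  5.4] [36.8 39.1]; -38 294 [-9.5  9.6] [36.7 42.7]; -34 478 [-9.5  9.5] [38.  46.3]; -30 130 [-3.4  4. ] [37. 38.]; -26 349 [-6.9  7.4] [39.1 41.8]; -22 243 [-7.   7.9] [40.4 41.7]; -18 235 [-7.1  7.5] [40.3 41.7]; -14 683 [-9.8  9.7] [42.9 61.6]; -10 383 [-8.5  9.2] [41.9 64.5]; -6 334 [-8.   8.8] [41.5 64.9]; -2 332 [-8.1  8.8] [41.5 62.7]; 2 315 [-8.1  8.8] [41.6 63.1]; 6 295 [-7.8  8.5] [41.6 62.4]; 10 193 [-6.7  6.8] [40.8 42.9]; 14 177 [-6.5  6.8] [40.6 41.9]; 18 179 [-6.9  7.2] [40.6 41.8]; 22 158 [-7.1  6.9] [40.6 41.8]; 26 146 [-9.6  9.7] [39.3 44.9]; 30 363 [-9.5  9.3] [39.4 45.9]; 34 89 [-4.9  5.9] [37.2 39.1]; 38 173 [-6.2  6.4] [37.  38.7];
```

Home. I'll release, back off and check.

Emit:
{"method": "servo_tool", "body": {"rows": [[[0,0,0],0,-0.3],[[0,0,0],0,-0.2],[[0,0,0],0,-0.2],[[0,0,0],0,-0.2],[[0,0,-50],0,-0.2],[[0,0,-110],0,-0.2],[[0,0,-110],0,-0.2],[[0,0,-110],0,-0.2]]}}

```text
t: 24.5
tcp_pos: [0.433, 0.3067, 0.3099]
tool_rot: [0.057, 0.998, -0.004, 0.013]
force: [-0.5, 0.4, -0.5]
finger_gap: 0.405
```

```bash
python3 - <<'E'
from chk import *
chk([438.7,303.5],-6.32,32,'pics/S2.png'); go([.42,.3,.34])
s=snap('side'); i=s['image']; a=cv2.resize(i[155:240,185:320],(800,504),interpolation=cv2.INTER_CUBIC); cv2.imwrite('pics/fin.png',i[130:370,150:600])
E
```

```text
-46 36 [-2.3  3.8] [36.3 37.5]; -42 49 [-4.5  6. ] [36.9 40.1]; -38 47 [-3.2  4.7] [37.3 38.3]; -34 162 [-9.7  9.6] [38.2 45.9]; -30 41 [-4.5  3.8] [37.6 39.4]; -26 95 [-6.1  7.5] [39.6 42.3]; -22 79 [-6.8  8.2] [40.6 42.1]; -18 82 [-6.9  8.2] [41.2 42.3]; -14 74 [-7.   8.3] [40.8 42.2]; -10 78 [-7.   8.3] [40.5 42.3]; -6 81 [-7.1  8.3] [41. 42.]; -2 78 [-7.1  8.4] [40.8 42.3]; 2 75 [-7.2  8.4] [40.8 42.5]; 6 77 [-7.2  8.1] [40.5 42.2]; 10 72 [-7.3  7.4] [40.9 42.1]; 14 65 [-7.4  7.4] [40.8 42. ]; 18 73 [-7.4  7.5] [40.8 42.1]; 22 64 [-7.5  7.5] [40.7 42.1]; 26 40 [-8.3  8.4] [37.5 41.2]; 30 149 [-9.8  9.5] [38.1 46.2]; 34 36 [-2.8  5.5] [37.6 39.4]; 38 98 [-7.6  7.6] [37.9 41.3]; 42 70 [-7.7  7.6] [40.1 42.3]; 46 37 [-9.2  9.9] [39.5 41.8]; 50 11 [-9.3  9.9] [22.4 23. ]; 54 30 [-9.3  9.9] [22.2 23.4]; 58 156 [-9.1  9.8] [27.9 31.1]; 
shift [ 10.9  -7.9 -31.9] turn 0 | phi -6.49 tcp [0.4324 0.3063 0.3083] t 24.55 F [-0.2 -0.2 -0.8] gap 0.4
```

View pics/fin.png

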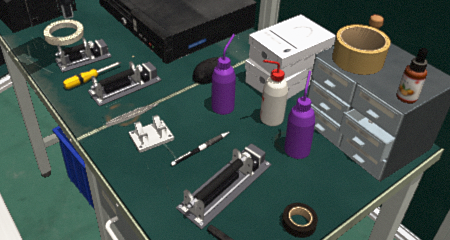

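View pics/S2.png

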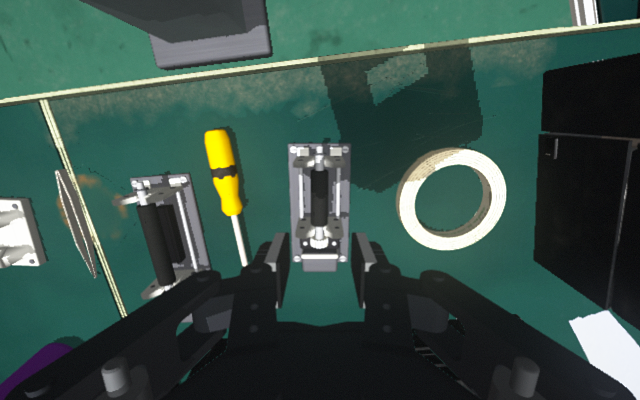

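The three rollers are seated (short at (319,195) in the wrist view). The vee rest is empty and the white bottle is still standing, at (273,97) in the side crop. The gripper is clear, so I'm handing in.

```bash
python3 -c "
from station import sign_off,sense
print(sign_off(),sense()['t'])"
```

```text
the job is handed in; nothing more can be done
the job is handed in; nothing more can be done
```

All three rollers are now in the mechanisms of their own width, and I handed the job in at about 24.6 s of the 104 s allowed. I parked the short roller in the vee rest, then seated the long, medium and short rollers in that order.

- **Seating:** after release, depth readings put each sleeve top at about 42.2 mm along its whole length. That is an axis height of about 34 mm, the seated height, level to within about 0.3 mm.
- **Orientation:** each roller's white gear is at the motor end. Each sleeve lies between its cheeks with clearance at both ends.
- **Rest of the scene:** the alcohol bottle is standing, the vee rest is empty and the gripper is clear of everything. The wrist force readings stayed below 10 N.

**Disagreements:** no final check failed. The tool drifted to a tilt of about 1.3°, and the camera positions varied by about 1 mm between views. I allowed for both by checking each roller against its cheek slot before lowering it. I checked each roller closely just after seating it, but did not measure the long and medium ones again at the end; the last pictures show them still in place.

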